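# Clear the vial chute and make up two photometry kits

### The arm

A 7-joint arm with a two-finger parallel gripper is mounted at the origin on the work surface. World frame = base frame: x ahead of the robot, y to its left, z up, the work surface at z = 0. Lengths are in m, angles in rad, forces in N, time in s.
With the tool pointing down it reaches from about 0.4 to 0.875 m from the base axis. Payload 19.3 kg.
Tool frame: the origin (TCP) lies at the very end of the fingers, on their centre line; the grasp point (between the pads) lies 19 mm behind it; z points along the fingers, y is the line along which they close (so a half turn about z gives the same grasp; the last joint's range is limited). The gripper opens to 85 mm and grips with 20 to 120 N. Pads are 22 mm wide; open, the fingers measure 114 mm over their backs; the gripper's body (76 mm by 85 mm) begins 54 mm behind the grasp point. The pads swing forward as they close: fully open they stand 13 mm farther back than shut.
Start: joints at [1.151, 0.521, -0.036, 1.599, 0.021, 1.021, -0.113], TCP at [0.214, -0.587, 0.194] pointing down, gripper open.
Joint ranges: [-2.91, 2.91], [-0.3, 2.13], [-1.5, 1.42], [0.17, 2.43], [-1.26, 4.41], [0.16, 1.93], [-2.52, 2.52]. Speed limits (rad/s): [1.89, 1.89, 2.39, 2.39, 3.01, 3.01, 3.01].

### API

Orientations are given as [roll, pitch, yaw] about the fixed x, y, z axes, in that order (R = Rz(yaw) Ry(pitch) Rx(roll)).
In Python, from workcell import bot gives the robot as it stands.
- The arm moves only by the shell command python3 -m crank 'ROWS' [FORCE]. ROWS is a JSON object of lists of equal length, an entry for each row: "travel": the shift along the world's x, y, z in cm, a list of three; "turn": the turn, a rotation vector about the world's x, y, z in degrees, a list of three; "gripper": the closure, from 0 (fully open) to 1 (shut). A call has exactly 5 rows; each row is the pose to reach, as a shift and turn from the pose commanded when the call began; what a row does not reach only later rows make up. A row lasts 1/10 s, in which the tool goes at most 50 mm and 8.59 degrees, less where a joint would pass 70% of its speed; a pose out of reach is approached as far as the arm can. A call with a gripper value outside its range is refused whole. The fingers move at their own pace and stop on an object; FORCE is the grip in N (left out, the last holds). Time passes only in rows, so rows that repeat a pose let the fingers close, or fill a call up. It gives the time, the measured TCP pose, the force, the opening and the grip force at its end, in the units of the state.
- bot.observe(): the state, without advancing time (a new reading comes with each control period).
- bot.grab_frame(name): name is "scene" or "top" or "wrist"; returns a dict with "pixels" (400x640x3 uint8, red, green, blue), "fx", "fy", "cx", "cy" (pixels), "dist" ([k1, k2, p1, p2, k3] as OpenCV has them; the pictures are not rectified), "extrinsics" (4x4, takes a point from world to camera coordinates). Camera axes: x right, y down, z forward; pixel columns grow to the right and rows downward; lengths in m; the calibration is good to about 2 mm. A picture is of the moment at which its call begins. There is no depth.
- bot.job_done(): hands the job in; it is judged then, once.
The state is a dict: "clock": time; "qpos": joint angles; "qd": joint speeds; "joint_efforts": joint torques, N m; "position": TCP position; "tool_rot": TCP orientation; "force": force on the tool from outside, world axes, zero at the start; "moment": the same for the moment, N m; "grip_width": finger opening in m; "finger_force": force on a finger pad.
Only numpy, scipy, OpenCV 4.12 (cv2) and the standard library are available. Lean on these libraries where they do the work, as an engineer would, in place of code of your own. Each camera call takes 0.05 s, during which the arm holds its last target. There are 200 camera calls.

### The job

Lift out the jar that has jammed upright in the vial chute, so that the two vials behind it roll down to the stop, and make up two sample kits: in the long three-compartment tray that jar, the rectangular glass cuvette and one vial; in the short two-compartment tray the rubber stopper and the other vial. Put one thing in each compartment, whichever you like, resting on the tray floor: jar, cuvette and stopper upright, vials lying down.

Things in the scene. Friction and masses are not known exactly. Their poses are not given: they have to be found in the camera images.
- chute: Aluminium gravity chute fixed on the bench, 200 x 68 mm. Origin: on the bench under the low-end pick-up shoe; +x uphill, y across, z up. Floor 35 mm high at the shoe, rising at 9 degrees from x = 14 to 185 mm. From x = 26 mm low side walls, 18 mm above the floor, 52 mm apart inside. Once the jar is out, both vials roll down by themselves; the next takes the shoe when the first is lifted off.
- shoe (a point): Where a vial comes to rest at the low end: its centre, 49 mm above the bench at chute x = 0, y = 0. The vial lies along chute y on a level shoe 30 mm wide, its ends overhanging 9 mm each side and free, so it is taken from above by its ends. Stop at x = -14 mm, top 51 mm above the bench. The next vial lies against it at x = 28 mm: grip some 4 mm towards the stop (-x) so as not to catch it.
- bar (a point): Middle of the dark steel cross bar over the chute (6 mm square, 68 mm long along y, chute x = 52 mm). Underside 37 mm over the sloping floor: vials roll under, the jar cannot. Its two end posts stand 4 mm outside the walls, tops about 89 mm above the bench.
- jar: White plastic screw-top jar with black cap, a cylinder 40 mm in diameter, 62 mm high, 50 to 100 g. Origin: centre of its underside; z its axis, up to the cap. At the start it stands in the chute against the uphill side of the bar, square to the slope (leaning 9 degrees towards the low end), two vials behind it. Above the side walls it is free at both sides, to be gripped along chute y.
- vial_a: Sample vial, amber glass with white cap, a cylinder 28 mm in diameter and 48 mm long over all, 30 g. Origin: its centre; its y is the long axis, cap at +y; x and z turn as it rolls. At the start it lies across the chute next to the jar and comes down first. Either vial may go in either tray.
- vial_b: Sample vial identical to vial_a; it lies behind vial_a in the chute and comes down second.
- stopper: Dark rubber stopper standing on the bench, a cone 30 mm in diameter at the foot and 36 mm at the top, 38 mm high, 40 g. Origin: centre of its underside; z up.
- cuvette: Rectangular glass cuvette with a black top, standing on the bench: 50 mm (x) by 24 mm (y) by 40 mm high, 60 g. Origin: centre of its underside; z up.
- long_tray: Grey tray fixed to the bench, 88 mm (x) by 202 mm (y), with three equal compartments in a row along y. Origin: centre of its underside; z up. Floor 4 mm thick; outer walls and dividers 4 mm thick, their tops 12 mm above the bench. Each compartment is 80 mm (x) by 62 mm (y) inside; centres at y = -66, 0 and 66 mm, x = 0.
- short_tray: Grey tray like the long one but 88 mm (x) by 136 mm (y), with two compartments, each 80 mm (x) by 62 mm (y) inside; centres at y = -33 and 33 mm, x = 0. Origin: centre of its underside; floor 4 mm thick, wall tops 12 mm above the bench.
Not all that is in view belongs to the job. What is shaped like the jar but green or purple is not meant.

How it is judged:
On the way:
1. the jar is out of the chute and the first vial has rolled down to the stop (x of vial_a in the frame of chute between -0.008 and 0.008 m and z of vial_a in the frame of chute between 0.042 and 0.056 m and linear speed of vial_a below 0.05 m/s), for 0.2 s.
At the end, for the whole second after the job is handed in: Long tray: jar, cuvette, one vial; short tray: stopper, other vial; one per compartment, centre inside it, resting on the tray floor (height within 4 to 5 mm), jar, cuvette, stopper upright within 8 degrees, vials lying; released and at rest (below 0.02 m/s) (((x of vial_a in the frame of long_tray between -0.04 and 0.04 m and y of vial_a in the frame of long_tray between -0.099 and 0.099 m and z of vial_a in the frame of long_tray between 0.014 and 0.023 m and x of vial_b in the frame of short_tray between -0.04 and 0.04 m and y of vial_b in the frame of short_tray between -0.066 and 0.066 m and z of vial_b in the frame of short_tray between 0.014 and 0.023 m and (y of jar in the frame of long_tray between -0.099 and -0.033 m or y of cuvette in the frame of long_tray between -0.099 and -0.033 m or y of vial_a in the frame of long_tray between -0.099 and -0.033 m) and (y of jar in the frame of long_tray between -0.033 and 0.033 m or y of cuvette in the frame of long_tray between -0.033 and 0.033 m or y of vial_a in the frame of long_tray between -0.033 and 0.033 m) and (y of jar in the frame of long_tray between 0.033 and 0.099 m or y of cuvette in the frame of long_tray between 0.033 and 0.099 m or y of vial_a in the frame of long_tray between 0.033 and 0.099 m) and (y of stopper in the frame of short_tray between -0.066 and 0 m or y of vial_b in the frame of short_tray between -0.066 and 0 m) and (y of stopper in the frame of short_tray between 0 and 0.066 m or y of vial_b in the frame of short_tray between 0 and 0.066 m)) or (x of vial_b in the frame of long_tray between -0.04 and 0.04 m and y of vial_b in the frame of long_tray between -0.099 and 0.099 m and z of vial_b in the frame of long_tray between 0.014 and 0.023 m and x of vial_a in the frame of short_tray between -0.04 and 0.04 m and y of vial_a in the frame of short_tray between -0.066 and 0.066 m and z of vial_a in the frame of short_tray between 0.014 and 0.023 m and (y of jar in the frame of long_tray between -0.099 and -0.033 m or y of cuvette in the frame of long_tray between -0.099 and -0.033 m or y of vial_b in the frame of long_tray between -0.099 and -0.033 m) and (y of jar in the frame of long_tray between -0.033 and 0.033 m or y of cuvette in the frame of long_tray between -0.033 and 0.033 m or y of vial_b in the frame of long_tray between -0.033 and 0.033 m) and (y of jar in the frame of long_tray between 0.033 and 0.099 m or y of cuvette in the frame of long_tray between 0.033 and 0.099 m or y of vial_b in the frame of long_tray between 0.033 and 0.099 m) and (y of stopper in the frame of short_tray between -0.066 and 0 m or y of vial_a in the frame of short_tray between -0.066 and 0 m) and (y of stopper in the frame of short_tray between 0 and 0.066 m or y of vial_a in the frame of short_tray between 0 and 0.066 m))) and x of jar in the frame of long_tray between -0.04 and 0.04 m and y of jar in the frame of long_tray between -0.099 and 0.099 m and z of jar in the frame of long_tray between 0 and 0.009 m and x of cuvette in the frame of long_tray between -0.04 and 0.04 m and y of cuvette in the frame of long_tray between -0.099 and 0.099 m and z of cuvette in the frame of long_tray between 0 and 0.009 m and x of stopper in the frame of short_tray between -0.04 and 0.04 m and y of stopper in the frame of short_tray between -0.066 and 0.066 m and z of stopper in the frame of short_tray between 0 and 0.009 m and angle between each of jar, cuvette, stopper's own z axis and vertical below 0.15 rad and angle between each of vial_a, vial_b's own y axis and vertical above 1.35 rad and linear speed of each of jar, cuvette, stopper, vial_a, vial_b below 0.02 m/s); the robot touches nothing.
It also fails if it takes over 128 s, if anything falls off the work surface, if the arm or the gripper's body presses on something with over 40 N, if the wrist force passes 120 N, or if a joint passes its speed limit or range.

## Working session

There is one attempt and no reset: what is moved stays moved. The work goes in short steps, Python scripts to look and compute and a shell command to move; the robot and the scene stay as the last step left them, time stands still between calls to the robot, and variables do not carry over. Pictures are saved under pics/ and viewed, at most 14 in all, crops included, and the job is handed in when it is done.

```bash
ls; mkdir -p pics; cat > h.py <<'E'
import numpy as np, cv2
from workcell import bot
def grab(n,save=None):
    f=bot.grab_frame(n)
    f['pixels']=np.array(f['pixels'],np.uint8)
    if save: cv2.imwrite(f'pics/{save}.png',cv2.cvtColor(f['pixels'],cv2.COLOR_RGB2BGR))
    return f
def K(f): return np.array([[f['fx'],0,f['cx']],[0,f['fy'],f['cy']],[0,0,1.]])
def ray(f,uv):
    p=cv2.undistortPoints(np.array(uv,float).reshape(-1,1,2),K(f),np.array(f['dist'],float)).reshape(-1,2)
    E=np.array(f['extrinsics']);R=E[:3,:3];c=-R.T@E[:3,3]
    return c,np.c_[p,np.ones(len(p))]@R
def plane(f,uv,z):
    c,d=ray(f,uv); return c+d*((z-c[2])/d[:,2])[:,None]
def proj(f,P):
    E=np.array(f['extrinsics']);r,_=cv2.Rodrigues(E[:3,:3])
    return cv2.projectPoints(np.array(P,float).reshape(-1,1,3),r,E[:3,3],K(f),np.array(f['dist'],float))[0].reshape(-1,2)
E
python3 - <<'E'
from h import *
s=bot.observe();print(s['clock'],s['position'],s['tool_rot'],s['grip_width'])
for n in('scene','top'):
    f=grab(n,n+'0');np.savez('f_'+n,**f)
    E=np.array(f['extrinsics']);print(n,f['fx'],f['dist'],-E[:3,:3].T@E[:3,3])
E
```

```text
pics
0.0 [ 0.21401277 -0.58679753  0.19375221] [-3.14045437e+00  9.27599124e-05  3.49825150e-01] 0.08530611521309439
scene 441.9831705009836 [-0.00333357  0.          0.          0.          0.        ] [0.88979618 0.34244439 0.88342426]
top 496.9111882196285 [-0.02149344  0.          0.          0.          0.        ] [ 0.37061126 -0.0152676   0.99957092]
```

View pics/top0.png

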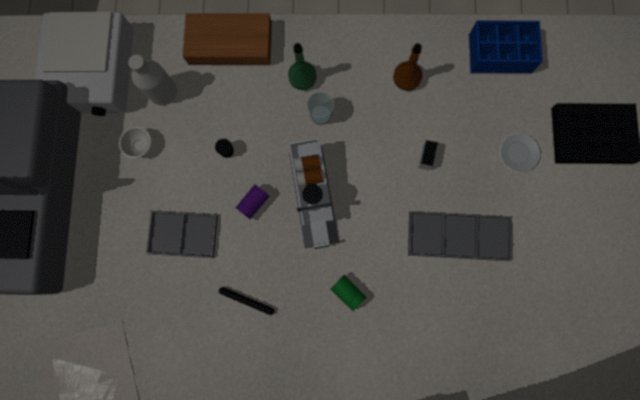

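View pics/scene0.png

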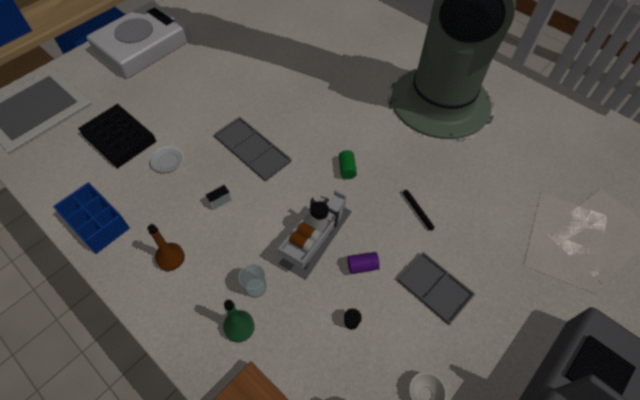

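Top view: the chute runs (309,145)→(320,245), low end towards the robot. The jar's black cap is at (313,193) against the bar, with an amber vial at (312,168). The long tray is at (460,235), the short tray at (183,233), the stopper at (224,148) and the cuvette at (430,153).

Jar candidates: the black-cap jar in the chute at (313,193), purple cylinder (252,200), green cylinder (348,292). I choose the one in the chute. Stopper candidates: dark round thing (224,148), white cup (136,143). I choose the dark one. Cuvette candidates: block with black top (430,153), clear cup (320,108). I choose the block.

```bash
python3 - <<'E'
from h import *
t=dict(np.load('f_top.npz'));s=dict(np.load('f_scene.npz'))
for n,f in(('top',t),('scene',s)): print(n,proj(f,[[0,0,0],bot.observe()['position']]))
a=cv2.cvtColor(t['pixels'],cv2.COLOR_RGB2BGR)
c1=cv2.resize(a[130:255,265:365],None,fx=4.6,fy=4.6,interpolation=cv2.INTER_CUBIC)
c2=cv2.resize(cv2.cvtColor(s['pixels'],cv2.COLOR_RGB2BGR)[185:280,265:360],None,fx=3,fy=3,interpolation=cv2.INTER_CUBIC)
o=np.zeros((575,750,3),np.uint8);o[:c1.shape[0],:460]=c1;o[:285,460:745]=c2
c3=cv2.resize(a[130:175,200:250],None,fx=3,fy=3);c4=cv2.resize(a[130:175,405:455],None,fx=3,fy=3)
o[290:425,460:610]=c3;o[290:425,600:750]=c4
o=cv2.convertScaleAbs(o,alpha=1.8);cv2.imwrite('pics/crop1.png',o)
# trays: grey masks
hsv=cv2.cvtColor(a,cv2.COLOR_BGR2HSV)
print([hsv[y,x].tolist() for x,y in((440,235),(460,235),(165,233),(100,300),(350,240),(224,148),(430,153),(427,163))])
E
```

```text
top [[324.5786108  484.13985341]
 [707.36424895 392.24807175]]
scene [[440.79505597 100.95718776]
 [230.53010117 -15.39860929]]
[[120, 14, 55], [120, 10, 53], [120, 13, 60], [17, 19, 96], [26, 19, 96], [30, 116, 11], [120, 23, 11], [40, 128, 6]]
```

View pics/crop1.png

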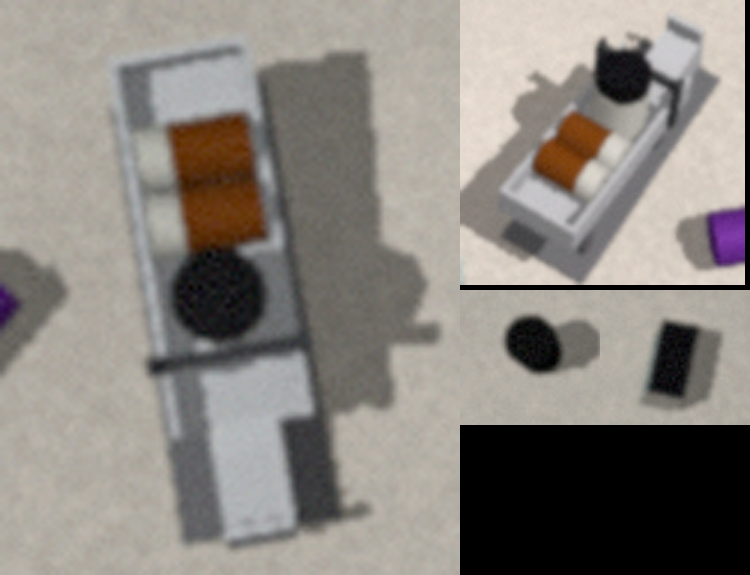

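The crop confirms the jar: a black cap on a white body against the bar, with two amber vials behind it, white caps to the left (+y). The stopper is a dark round and the cuvette a black-topped block. Next I measure.

```bash
cat > m.py <<'E'
from h import *
t=dict(np.load('f_top.npz'));s=dict(np.load('f_scene.npz'))
np.set_printoptions(precision=4,suppress=True)
hsv=cv2.cvtColor(t['pixels'],cv2.COLOR_RGB2HSV)
V=hsv[...,2].astype(int)
def blob(mask,box,f=t):
    x0,y0,x1,y1=box;m=np.zeros(mask.shape,np.uint8);m[y0:y1,x0:x1]=mask[y0:y1,x0:x1]
    cs,_=cv2.findContours(m,cv2.RETR_EXTERNAL,cv2.CHAIN_APPROX_NONE);c=max(cs,key=cv2.contourArea);return c.reshape(-1,2).astype(float)
for n,b in(('long',(395,200,525,270)),('short',(138,200,228,265))):
    c=blob(((V<75)).astype(np.uint8),b)
    P=plane(t,c,0.010)[:,:2].astype(np.float32)
    r=cv2.minAreaRect(P);print(n,r,cv2.boxPoints(r).tolist())
for n,b,z in(('stopper',(205,130,245,165),.038),('cuv',(410,135,445,172),.040),('cap',(298,178,327,206),.1)):
    c=blob((V<22).astype(np.uint8),b)
    P=plane(t,c,z)[:,:2].astype(np.float32)
    print(n,cv2.minAreaRect(P),cv2.minEnclosingCircle(P))
g=lambda u,v:[265+u/4.6-.4,130+v/4.6-.4]
for n,p,z in(('stop',[(230,545),(297,530)],.051),('bar',[(152,367),(308,345)],.084),('up',[(113,65),(248,42)],.08),('shoefloorL',[(210,430),(225,535)],.035),):
    P=plane(t,[g(*q) for q in p],z);d=P[1]-P[0];print(n,P[:,:2].tolist(),P.mean(0)[:2],np.hypot(*d[:2]),np.degrees(np.arctan2(d[1],d[0])))
E
python3 m.py
```

```text
long ((0.4680272340774536, -0.2617676854133606), (0.20713672041893005, 0.0901729092001915), 87.78214263916016) [[0.41896653175354004, -0.36351364850997925], [0.509071946144104, -0.36700326204299927], [0.5170879364013672, -0.16002172231674194], [0.4269825220108032, -0.15653210878372192]]
short ((0.4636283218860626, 0.2916092276573181), (0.14562098681926727, 0.08961130678653717), 87.46417999267578) [[0.41564512252807617, 0.22085243463516235], [0.505168616771698, 0.21688765287399292], [0.5116115212440491, 0.3623660206794739], [0.42208802700042725, 0.3663308024406433]]
stopper ((0.6352590322494507, 0.2105693221092224), (0.03713276609778404, 0.02844170108437538), 47.611019134521484) ((0.6346421241760254, 0.2112407386302948), 0.01944650337100029)
cuv ((0.6282703876495361, -0.19801853597164154), (0.020455246791243553, 0.04597257077693939), 75.43289947509766) ((0.6288362145423889, -0.19771647453308105), 0.024288790300488472)
cap ((0.5322644710540771, 0.029710642993450165), (0.03422228991985321, 0.034084755927324295), 54.41810989379883) ((0.5330478549003601, 0.029727056622505188), 0.018379900604486465)
stop [[0.4358547495969032, 0.02498653214105381], [0.4424795699803045, -0.002663136108704719]] [0.4392 0.0112] 0.028432242251254732 -76.52601744004133
bar [[0.5050538563629979, 0.05664220853925192], [0.5148971736534815, -0.00647384951162734]] [0.51   0.0251] 0.0638790081260119 -81.13579453904701
up [[0.6327314647243828, 0.07651646965536549], [0.6431654288220983, 0.020331491991584915]] [0.6379 0.0484] 0.05714559757209593 -79.47959905012436
shoefloorL [[0.48553480557200446, 0.03511863208238403], [0.441124798075876, 0.02785605750001068]] [0.4633 0.0315] 0.04499993061517673 -170.71236784049526
```

```bash
cat >> h.py <<'E'
from scipy.spatial.transform import Rotation as Ro
def go(xyz,yaw,tilt=0,ax=None):
    """yaw of tool x (deg); tilt about chute y (deg): print travel cm and turn deg from present pose"""
    s=bot.observe();ax=yaw if ax is None else ax
    T=Ro.from_euler('z',ax,degrees=True)*Ro.from_euler('y',tilt,degrees=True)*Ro.from_euler('z',yaw-ax,degrees=True)*Ro.from_euler('x',180,degrees=True)
    C=Ro.from_euler('xyz',s['tool_rot'])
    print('travel',np.round((np.array(xyz)-s['position'])*100,2),'turn',np.round((T*C.inv()).as_rotvec(degrees=True),1),'t',round(s['clock'],2))
E
python3 -c "
from h import *
go([.52,.027,.20],10.4,-9)"
```

```text
travel [30.59 61.38  0.62] turn [ 2.3 -8.7 -9.6] t 0.1
```

```bash
python3 -m crank '{"travel":[[2.2,4.4,0],[4.4,8.8,0],[6.6,13.2,0],[8.8,17.6,0],[11,22,0]],"turn":[[0,0,0],[0,0,0],[0,0,0],[0,0,0],[0,0,0]],"gripper":[0,0,0,0,0]}' 40
python3 -m crank '{"travel":[[2.2,4.4,0],[4.4,8.8,0],[6.6,13.2,0],[8.8,17.6,0],[11,22,0]],"turn":[[0,0,0],[0,0,0],[0,0,0],[0,0,0],[0,0,0]],"gripper":[0,0,0,0,0]}'
python3 -c "
from h import *
go([.52,.027,.20],10.4,-9)"
```

```text
clock: 0.6
position: [0.3245, -0.3652, 0.1942]
tool_rot: [-3.141, 0.0, 0.35]
force: [1.6, -0.4, -0.3]
grip_width: 0.0857
finger_force: 0.0
clock: 1.1
position: [0.4345, -0.1453, 0.1943]
tool_rot: [3.141, 0.0, 0.35]
force: [1.7, -1.3, 0.0]
grip_width: 0.0857
finger_force: 0.0
travel [ 8.55 17.23  0.57] turn [ 2.4 -8.7 -9.6] t 1.1
```

```bash
python3 -m crank '{"travel":[[2.1,4.3,0.1],[4.3,8.6,0.3],[6.4,12.9,0.4],[8.6,17.2,0.6],[8.6,17.2,0.6]],"turn":[[0.6,-2.2,-2.4],[1.2,-4.4,-4.8],[1.8,-6.5,-7.2],[2.4,-8.7,-9.6],[2.4,-8.7,-9.6]],"gripper":[0,0,0,0,0]}'
python3 - <<'E'
from h import *
f=grab('wrist','w1');np.savez('f_w1',**f)
print(proj(f,[[.538,.030,.0655],[.5316,.0294,.1068],[.46,.0155,.049]]))
E
```

```text
clock: 1.6
position: [0.5213, 0.0309, 0.2005]
tool_rot: [-3.139, -0.16, 0.187]
force: [-0.2, -0.9, 0.0]
grip_width: 0.0856
finger_force: 0.0
[[330.30601827 169.6592222 ]
 [330.04334431 183.32091205]
 [329.61710726 245.8593325 ]]
```

View pics/w1.png

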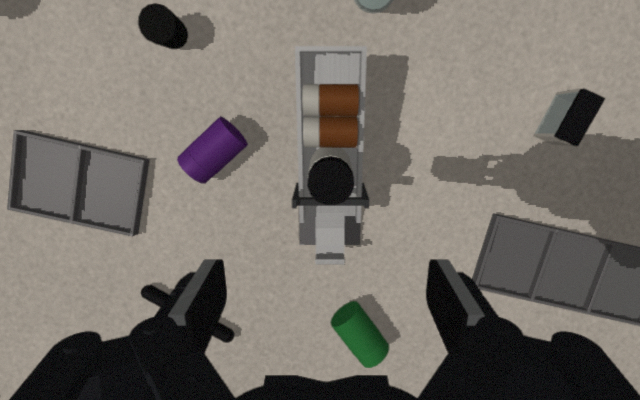

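The wrist view shows the chute square to the image. The cap centre is at (330,180), against a predicted (330,183), and the stop is at (330,258). Alignment is good, so I go down along the jar axis.

```bash
python3 -c "
from h import *
go([.5256,.029,.144],10.4,-9);go([.538,.030,.0655],10.4,-9)"
```

```text
travel [ 0.53  0.12 -5.61] turn [-0.1  0.  -0.3] t 1.65
travel [  1.77   0.22 -13.46] turn [-0.1  0.  -0.3] t 1.65
```

```bash
python3 -m crank '{"travel":[[0.2,0,-2],[0.5,0.1,-5.6],[0.9,0.1,-8],[1.3,0.2,-10.5],[1.8,0.2,-13.4]],"turn":[[0,0,0],[0,0,0],[0,0,0],[0,0,0],[0,0,0]],"gripper":[0,0,0,0,0]}'
python3 -m crank '{"travel":[[0,0,0],[0,0,0],[0,0,0],[0,0,0],[0,0,0]],"turn":[[0,0,0],[0,0,0],[0,0,0],[0,0,0],[0,0,0]],"gripper":[0.3,0.5,0.7,0.8,0.8]}' 30
```

```text
clock: 2.15
position: [0.5381, 0.0257, 0.0655]
tool_rot: [-3.142, -0.157, 0.181]
force: [1.0, -1.1, 0.0]
grip_width: 0.0854
finger_force: 0.0
clock: 2.65
position: [0.539, 0.0268, 0.0679]
tool_rot: [-3.141, -0.16, 0.182]
force: [-1.7, 0.1, 7.6]
grip_width: 0.0363
finger_force: 29.2
```

```bash
python3 - <<'E'
from h import *
s=bot.observe();print(s['clock'],s['position'],s['grip_width'],s['force'])
f=grab('wrist');g=grab('scene')
a=cv2.resize(g['pixels'][175:275,265:365],None,fx=3.5,fy=3.5,interpolation=cv2.INTER_CUBIC)
b=cv2.resize(f['pixels'][60:400,120:520],(400,340))
o=np.zeros((350,750,3),np.uint8);o[:,:350]=a;o[:340,350:]=b
cv2.imwrite('pics/g1.png',cv2.convertScaleAbs(o[...,::-1],alpha=1.6))
E
```

```text
2.65 [0.53896065 0.02682022 0.06792405] 0.03626975496678378 [-1.65270144  0.10048977  7.56485161]
```

View pics/g1.png

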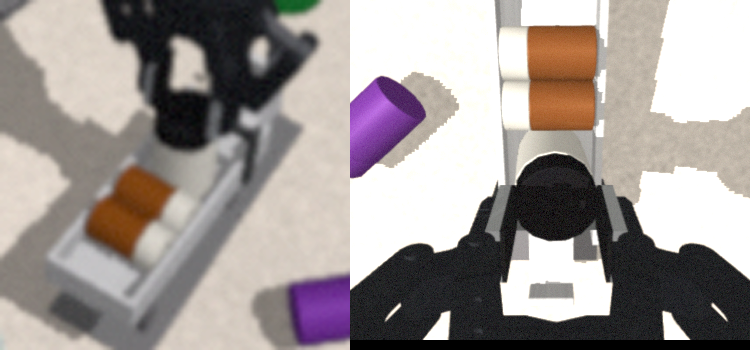

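The jar is held between the pads, with the cap at crop (555,197). But the width reads 36 mm and there is a vertical push, so I check the fore-aft centring.

```bash
python3 - <<'E'
from h import *
f=bot.grab_frame('wrist')
s=bot.observe();R=Ro.from_euler('xyz',s['tool_rot']).as_matrix()
for z in(.104,.107,.110):
    P=plane(f,[[325,257],[286,257],[367,257],[325,215],[325,300]],z);print(np.round((P-s['position'])@R*1000,1).tolist())
E
```

```text
[[1.6, -0.2, -36.3], [1.6, -18.0, -36.3], [1.6, 19.1, -36.3], [21.1, -0.2, -33.1], [-19.2, -0.1, -39.6]]
[[3.2, -0.2, -39.1], [3.2, -17.7, -39.1], [3.2, 18.7, -39.1], [22.3, -0.2, -36.0], [-17.2, -0.1, -42.3]]
[[4.8, -0.2, -41.8], [4.8, -17.3, -41.8], [4.8, 18.3, -41.8], [23.6, -0.2, -38.8], [-15.2, -0.1, -45.1]]
```

```bash
python3 -m crank '{"travel":[[0,0,0.5],[0,0,2],[0,0,4.5],[0,0,7.5],[0,0,11]],"turn":[[0,0,0],[0,0,0],[0,0,0],[0,0,0],[0,0,0]],"gripper":[0.8,0.8,0.8,0.8,0.8]}' 40
python3 - <<'E'
from h import *
g=grab('scene');f=grab('wrist')
a=cv2.resize(g['pixels'][150:275,250:375],None,fx=2.8,fy=2.8,interpolation=cv2.INTER_CUBIC)
b=cv2.resize(f['pixels'][0:400,120:520],(350,350))
cv2.imwrite('pics/g2.png',cv2.convertScaleAbs(np.hstack([a,b])[...,::-1],alpha=1.6))
go([.47,-.1945,.16],-2)
E
```

```text
clock: 3.3
position: [0.5377, 0.0267, 0.1782]
tool_rot: [-3.141, -0.158, 0.182]
force: [0.8, 0.1, 0.9]
grip_width: 0.017
finger_force: 0.0
travel [ -7.04 -22.14  -2.16] turn [ -0.7   9.4 -12.4] t 3.4
```

View pics/g2.png

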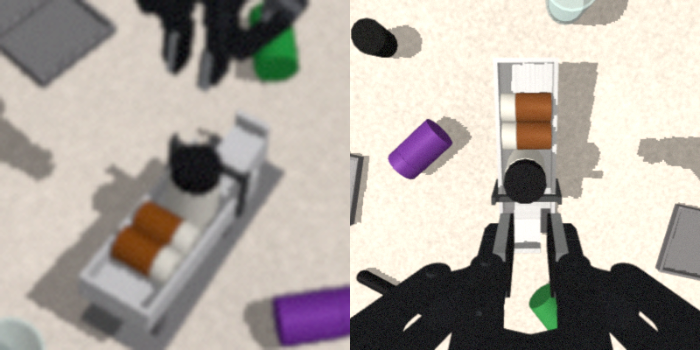

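The grip slipped: the jar is still standing at the bar, with its cap at crop (525,180) in the wrist half. I triangulate its real position from the static views.

```bash
python3 - <<'E'
from h import *
np.set_printoptions(precision=4,suppress=True)
def tri(obs):
    A=np.zeros((3,3));b=np.zeros(3)
    for f,uv in obs:
        c,d=ray(f,[uv]);d=d[0]/np.linalg.norm(d[0]);M=np.eye(3)-np.outer(d,d);A+=M;b+=M@c
    X=np.linalg.solve(A,b);return X,[ (proj(f,[X])[0]-uv).round(1).tolist() for f,uv in obs]
w=grab('wrist');t=dict(np.load('f_top.npz'));s=dict(np.load('f_scene.npz'))
np.savez('f_w2',**w)
def cap(f,box,thr):
    x0,y0,x1,y1=box;g=cv2.GaussianBlur(f['pixels'],(3,3),0).max(2)[y0:y1,x0:x1]
    m=cv2.morphologyEx((g<thr).astype(np.uint8),cv2.MORPH_OPEN,np.ones((7,7)))
    c=max(cv2.findContours(m,0,1)[0],key=cv2.contourArea);e=cv2.fitEllipse(c)
    return np.array(e[0])+[x0,y0],e[1]
cw=cap(w,(285,160,355,228),25);ct=cap(t,(298,175,328,207),30);cs=cap(s,(300,190,340,225),30)
print(cw,ct,cs)
print(tri([(w,cw[0]),(t,ct[0]),(s,cs[0])]));print(tri([(w,cw[0]),(t,ct[0])]))
# bar ends in wrist (crop px*400/350) and in top
g=lambda u,v:np.array([265+u/4.6-.4,130+v/4.6-.4])
k=400/350
for a,b in(((496,197),(152,367)),((558,197),(308,345))):
    print('bar',tri([(w,np.array([120+(a[0]-350)*k,a[1]*k])),(t,g(*b))]))
for a,b in(((498,63),(113,65)),((557,63),(248,42)),((540,246),(297,530)),((516,248),(230,545))):
    print('corner',tri([(w,np.array([120+(a[0]-350)*k,a[1]*k])),(t,g(*b))]))
print(bot.observe()['position'],bot.observe()['grip_width'])
E
```

```text
(array([319.9425, 207.3592]), (42.893924713134766, 47.06650161743164)) (array([312.0013, 193.354 ]), (18.3621768951416, 18.968509674072266)) (array([318.5076, 209.8308]), (15.42980670928955, 16.755962371826172))
(array([0.5334, 0.0293, 0.0992]), [[1.0, -1.0], [0.2, -0.2], [0.8, -0.1]])
(array([0.5328, 0.0298, 0.1005]), [[0.2, -0.0], [-0.1, 0.0]])
bar (array([0.5064, 0.056 , 0.0753]), [[-1.5, -0.2], [0.7, -0.0]])
bar (array([ 0.5168, -0.0063,  0.0718]), [[0.1, -0.0], [-0.0, 0.0]])
corner (array([0.632 , 0.0747, 0.0812]), [[-2.1, -0.8], [0.9, 0.2]])
corner (array([0.6408, 0.0205, 0.0869]), [[0.6, -0.3], [-0.2, 0.2]])
corner (array([ 0.4441, -0.0027,  0.03  ]), [[-0.3, 0.0], [0.2, -0.0]])
corner (array([0.4373, 0.0251, 0.0316]), [[-0.7, -0.0], [0.4, -0.0]])
[0.5394 0.0267 0.1794] 0.016965966462842128
```

```bash
python3 - <<'E'
from h import *
f=dict(np.load('f_w2.npz'));s=bot.observe();R=Ro.from_euler('xyz',s['tool_rot']).as_matrix();p=s['position']
E=f['extrinsics'];cam=-E[:3,:3].T@E[:3,3];print('cam in tool',(cam-p)@R, 'camz in tool',E[2,:3]@R)
a=f['pixels'][190:400,190:450,::-1].copy()
o=cv2.resize(a,None,fx=3,fy=2.8)
o=cv2.convertScaleAbs(o,alpha=2.5)
for z,c in((0,(0,0,255)),(-.019,(0,255,0))):
  for y in(-.0085,.0085):
    for x in(-.011,.011):
      u=proj(f,[p+R@[x,y,z]])[0];cv2.circle(o,(int((u[0]-190)*3),int((u[1]-190)*2.8)),4,c,-1)
cv2.imwrite('pics/g3.png',o)
E
```

```text
cam in tool [ 8.43412318e-02  4.88583174e-05 -1.81283366e-01] camz in tool [-3.22951637e-01  4.41243376e-04  9.46415366e-01]
```

View pics/g3.png

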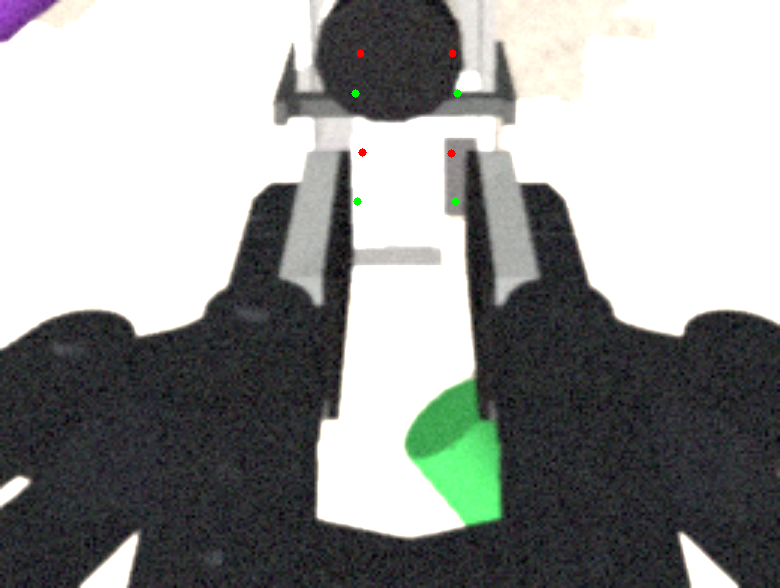

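```bash
python3 - <<'E'
from h import *
s=bot.observe();R=Ro.from_euler('xyz',s['tool_rot']).as_matrix();p=s['position']
print(p,s['tool_rot'],s['qpos'])
g=grab('scene');t=grab('top');a=[]
for f,n in((g,'s'),(t,'t')):
    u=proj(f,[p,p-.019*R[:,2],p-.042*R[:,2]]);print(n,u.round(1).tolist())
    c=u[1].astype(int);x0,y0=c-[45,50]
    o=cv2.resize(f['pixels'][y0:y0+100,x0:x0+90],None,fx=4.2,fy=4.2,interpolation=cv2.INTER_CUBIC)
    o=cv2.convertScaleAbs(o,alpha=2.2)
    for q,col in zip(u,((255,0,0),(0,255,0),(0,255,255))): cv2.circle(o,tuple(int(v) for v in (q-[x0,y0]+.5)*4.2),4,col,-1)
    a.append(o)
cv2.imwrite('pics/g4.png',np.hstack(a)[...,::-1])
E
```

```text
[0.53943349 0.02667408 0.17938606] [ 3.14128489 -0.16248306  0.18144869] [ 0.07257385  0.33179824 -0.28497172  1.9778863   0.14769458  0.68656822
 -1.68644249]
s [[316.6, 189.3], [317.5, 182.6], [318.7, 174.2]]
t [[311.7, 181.2], [311.4, 180.7], [311.1, 180.0]]
```

View pics/g4.png

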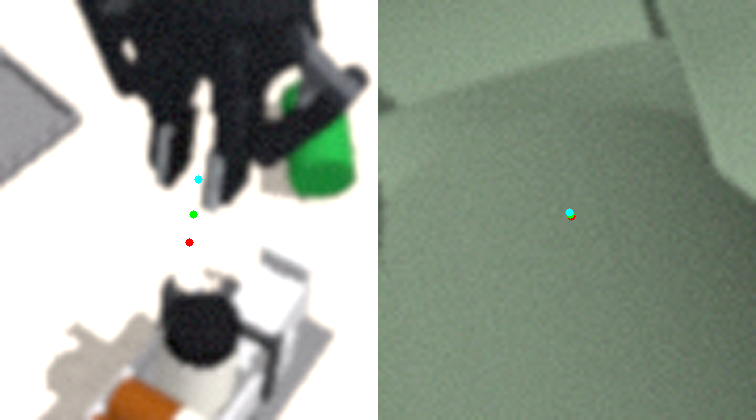

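```bash
python3 - <<'E'
from h import *
s=bot.observe();R=Ro.from_euler('xyz',s['tool_rot']).as_matrix();p=s['position']
w=dict(np.load('f_w2.npz'));g=bot.grab_frame('scene')
def tri(obs):
    A=np.zeros((3,3));b=np.zeros(3)
    for f,uv in obs:
        c,d=ray(f,[uv]);d=d[0]/np.linalg.norm(d[0]);M=np.eye(3)-np.outer(d,d);A+=M;b+=M@c
    X=np.linalg.solve(A,b);return X,[(proj(f,[X])[0]-uv).round(1).tolist() for f,uv in obs]
for v in(174,178,182):
    X,r=tri([(w,np.array([326.3,244.3])),(g,np.array([316.5,v]))]);print(X,r,((X-p)@R*1000).round(1))
E
```

```text
[0.54592691 0.02897869 0.23637495] [[-3.5, 5.0], [-1.2, 0.6]] [ 17.5  -0.9 -57.6]
[0.54178451 0.02724467 0.21910529] [[-1.1, 1.5], [-0.4, 0.2]] [ 10.4   0.  -41.2]
[0.53753356 0.02547893 0.20125839] [[0.9, -1.3], [0.4, -0.2]] [  3.2   1.  -24.3]
```

The scene crop shows the real fingertips at about (188,195), well above the projected TCP at (189,242). They lie some 35–40 mm behind the reported TCP, so the pads only pinched the cap rim. I calibrate this by touching the bench lightly at about 45 mm opening.

```bash
python3 -c "
from h import *
go([.53,-.09,.10],10.4)"
```

```text
travel [ -0.78 -11.67  -7.61] turn [-1.6  8.8 -0. ] t 3.6
```

```bash
python3 -m crank '{"travel":[[0,-3,0],[-0.4,-7,0],[-0.8,-11.7,-2],[-0.8,-11.7,-5],[-0.8,-11.7,-7.6]],"turn":[[-0.5,3,0],[-1,6,0],[-1.6,8.8,0],[-1.6,8.8,0],[-1.6,8.8,0]],"gripper":[0.47,0.47,0.47,0.47,0.47]}'
python3 -m crank '{"travel":[[0,0,-2],[0,0,-4],[0,0,-6],[0,0,-8],[0,0,-9]],"turn":[[0,0,0],[0,0,0],[0,0,0],[0,0,0],[0,0,0]],"gripper":[0.47,0.47,0.47,0.47,0.47]}'
python3 -m crank '{"travel":[[0,0,-0.2],[0,0,-0.4],[0,0,-0.6],[0,0,-0.8],[0,0,-1]],"turn":[[0,0,0],[0,0,0],[0,0,0],[0,0,0],[0,0,0]],"gripper":[0.47,0.47,0.47,0.47,0.47]}'
```

```text
clock: 4.1
position: [0.5293, -0.0916, 0.0981]
tool_rot: [-3.14, 0.001, 0.18]
force: [1.4, 0.9, -0.4]
grip_width: 0.0451
finger_force: 0.0
clock: 4.6
position: [0.5288, -0.0899, 0.0081]
tool_rot: [-3.14, 0.002, 0.182]
force: [-0.2, 0.4, 0.4]
grip_width: 0.0456
finger_force: 0.0
clock: 5.1
position: [0.5304, -0.0902, 0.0006]
tool_rot: [-3.141, -0.002, 0.182]
force: [-0.4, -0.4, -0.2]
grip_width: 0.0452
finger_force: 0.0
```

```bash
for i in 1; do python3 -m crank '{"travel":[[0,0,-0.5],[0,0,-1],[0,0,-1.5],[0,0,-1.5],[0,0,-1.5]],"turn":[[0,0,0],[0,0,0],[0,0,0],[0,0,0],[0,0,0]],"gripper":[0.47,0.47,0.47,0.47,0.47]}'; done
python3 -m crank '{"travel":[[0,0,-0.2],[0,0,-0.4],[0,0,-0.6],[0,0,-0.8],[0,0,-0.8]],"turn":[[0,0,0],[0,0,0],[0,0,0],[0,0,0],[0,0,0]],"gripper":[0.47,0.47,0.47,0.47,0.47]}'
```

```text
clock: 5.6
position: [0.53, -0.0901, -0.0149]
tool_rot: [-3.141, -0.001, 0.182]
force: [0.4, -0.1, 0.6]
grip_width: 0.0455
finger_force: 0.0
clock: 6.1
position: [0.53, -0.0901, -0.023]
tool_rot: [-3.141, -0.001, 0.182]
force: [-0.3, -0.5, 0.1]
grip_width: 0.0452
finger_force: 0.0
```

```bash
python3 -m crank '{"travel":[[0,0,-0.2],[0,0,-0.4],[0,0,-0.6],[0,0,-0.8],[0,0,-0.8]],"turn":[[0,0,0],[0,0,0],[0,0,0],[0,0,0],[0,0,0]],"gripper":[0.47,0.47,0.47,0.47,0.47]}'
python3 -m crank '{"travel":[[0,0,-0.1],[0,0,-0.2],[0,0,-0.3],[0,0,-0.4],[0,0,-0.4]],"turn":[[0,0,0],[0,0,0],[0,0,0],[0,0,0],[0,0,0]],"gripper":[0.47,0.47,0.47,0.47,0.47]}'
```

```text
clock: 6.6
position: [0.53, -0.0901, -0.031]
tool_rot: [-3.141, -0.001, 0.182]
force: [-1.1, 0.1, -0.1]
grip_width: 0.0452
finger_force: 0.0
clock: 7.1
position: [0.5301, -0.0902, -0.0348]
tool_rot: [-3.141, -0.001, 0.182]
force: [0.2, -1.2, 0.3]
grip_width: 0.0449
finger_force: 0.0
```

```bash
python3 -m crank '{"travel":[[0,0,-0.1],[0,0,-0.2],[0,0,-0.3],[0,0,-0.4],[0,0,-0.4]],"turn":[[0,0,0],[0,0,0],[0,0,0],[0,0,0],[0,0,0]],"gripper":[0.47,0.47,0.47,0.47,0.47]}'
python3 -m crank '{"travel":[[0,0,-0.1],[0,0,-0.2],[0,0,-0.3],[0,0,-0.4],[0,0,-0.4]],"turn":[[0,0,0],[0,0,0],[0,0,0],[0,0,0],[0,0,0]],"gripper":[0.47,0.47,0.47,0.47,0.47]}'
```

```text
clock: 7.6
position: [0.5301, -0.0902, -0.0389]
tool_rot: [-3.141, -0.001, 0.182]
force: [0.5, -0.0, -0.5]
grip_width: 0.0453
finger_force: 0.0
clock: 8.1
position: [0.5304, -0.0903, -0.0396]
tool_rot: [3.141, -0.002, 0.182]
force: [-21.4, 4.1, 81.6]
grip_width: 0.0456
finger_force: 41.2
```

Contact came at TCP z = −39.3 mm, so at this opening the real tips are 39 mm behind the reported TCP. I use that offset from here on.

```bash
python3 -m crank '{"travel":[[0,0,2],[0,0,6],[0,0,11],[0,0,15],[0,0,18]],"turn":[[0,0,0],[0,0,0],[0,0,0],[0,0,0],[0,0,0]],"gripper":[0.47,0.3,0,0,0]}' 60
python3 -c "
from h import *
go([.5318,.0295,.115],10.4,-9)"
```

```text
clock: 8.6
position: [0.5306, -0.0903, 0.1401]
tool_rot: [-3.141, -0.003, 0.182]
force: [-0.9, 0.1, 0.6]
grip_width: 0.085
finger_force: 0.0
travel [ 0.12 11.98 -2.51] turn [ 1.6 -8.7 -0. ] t 8.6
```

```bash
python3 -m crank '{"travel":[[0,4,0],[0,8,0],[0.1,12,0],[0.1,12,-1],[0.1,12,-2.5]],"turn":[[0.5,-3,0],[1,-6,0],[1.6,-8.7,0],[1.6,-8.7,0],[1.6,-8.7,0]],"gripper":[0,0,0,0,0]}'
python3 -c "
from h import *
go([.5432,.0314,.0318],10.4,-9)"
```

```text
clock: 9.1
position: [0.5315, 0.031, 0.1128]
tool_rot: [-3.141, -0.157, 0.184]
force: [0.9, -0.8, -0.6]
grip_width: 0.0852
finger_force: 0.0
travel [ 1.17  0.04 -8.1 ] turn [-0.   0.  -0.1] t 9.1
```

```bash
python3 -m crank '{"travel":[[0.3,0,-2],[0.6,0,-4],[0.9,0,-6],[1.2,0,-8],[1.2,0,-8]],"turn":[[0,0,0],[0,0,0],[0,0,0],[0,0,0],[0,0,0]],"gripper":[0,0,0,0,0]}'
python3 -m crank '{"travel":[[0,0,0],[0,0,0],[0,0,0],[0,0,0],[0,0,0]],"turn":[[0,0,0],[0,0,0],[0,0,0],[0,0,0],[0,0,0]],"gripper":[0.4,0.5,0.6,0.7,0.7]}' 60
python3 -m crank '{"travel":[[0,0,0.5],[0,0,1.5],[0,0,3],[0,0,3],[0,0,3]],"turn":[[0,0,0],[0,0,0],[0,0,0],[0,0,0],[0,0,0]],"gripper":[0.7,0.7,0.7,0.7,0.7]}'
```

```text
clock: 9.6
position: [0.5421, 0.0296, 0.0302]
tool_rot: [-3.141, -0.152, 0.182]
force: [0.2, 0.3, 1.4]
grip_width: 0.0853
finger_force: 0.0
clock: 10.1
position: [0.5436, 0.0298, 0.0335]
tool_rot: [-3.141, -0.157, 0.182]
force: [-4.2, -0.5, 14.5]
grip_width: 0.0382
finger_force: 58.4
clock: 10.6
position: [0.5434, 0.0297, 0.0628]
tool_rot: [-3.141, -0.157, 0.181]
force: [-1.4, -0.3, -1.4]
grip_width: 0.0379
finger_force: 60.2
```

```bash
python3 -m crank '{"travel":[[0,0,3],[0,0,6],[0,0,9],[0,-1,9],[0,-3,9]],"turn":[[0,0,0],[0,0,0],[0,0,0],[0,0,0],[0,0,0]],"gripper":[0.7,0.7,0.7,0.7,0.7]}'
python3 -c "
from h import *
go([.4704,-.195,.08],-2)"
```

```text
clock: 11.1
position: [0.5434, 0.0005, 0.1525]
tool_rot: [-3.141, -0.157, 0.184]
force: [0.2, -0.4, -1.0]
grip_width: 0.0381
finger_force: 60.5
travel [ -7.3  -19.55  -7.25] turn [ -0.7   9.  -12.5] t 11.1
```

```bash
python3 -m crank '{"travel":[[-1.5,-4,0],[-3,-8,0],[-4.5,-12,0],[-6,-16,-2],[-7.3,-19.6,-5]],"turn":[[-0.2,2.3,-3],[-0.3,4.5,-6],[-0.5,7,-9],[-0.7,9,-12.5],[-0.7,9,-12.5]],"gripper":[0.7,0.7,0.7,0.7,0.7]}'
python3 - <<'E'
from h import *
go([.4704,-.195,.02],-2)
f=grab('top','t2');g=grab('scene');w=grab('wrist')
np.savez('f_w3',**w)
a=cv2.resize(f['pixels'][130:260,260:520],(750,375),interpolation=cv2.INTER_CUBIC)
b=cv2.resize(w['pixels'],(320,200));c=cv2.resize(g['pixels'][100:280,200:370],(189,200))
o=np.zeros((575,750,3),np.uint8);o[:375]=a;o[375:,:320]=b;o[375:,330:519]=c
cv2.imwrite('pics/g5.png',cv2.convertScaleAbs(o[...,::-1],alpha=1.7))
E
```

```text
clock: 11.6
position: [0.4704, -0.1983, 0.1019]
tool_rot: [3.141, 0.001, -0.039]
force: [1.8, -0.6, -1.9]
grip_width: 0.038
finger_force: 60.4
travel [-0.    0.33 -8.19] turn [ 0.1 -0.   0.2] t 11.6
```

View pics/g5.png

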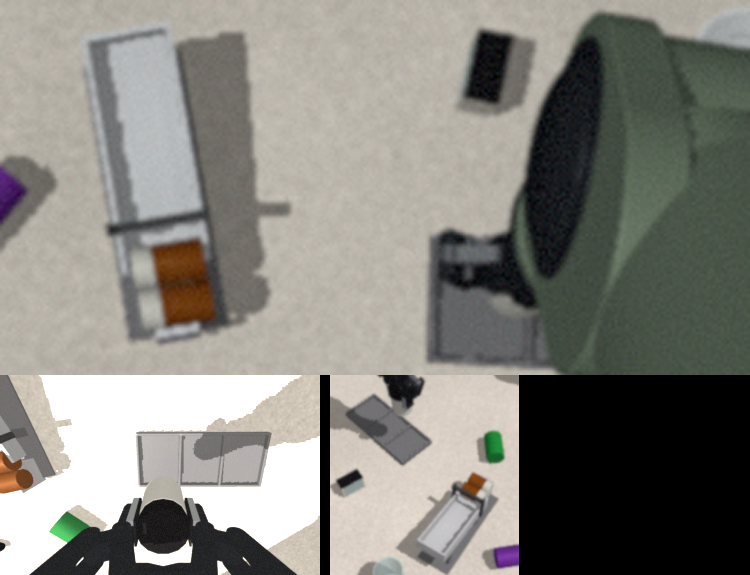

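Both vials are now at the stop (crop (180,262) and (185,300)), and the jar is held upright over the long tray. I refine the tray pose from this wrist view.

```bash
python3 - <<'E'
from h import *
w=dict(np.load('f_w3.npz'));g=cv2.cvtColor(w['pixels'],cv2.COLOR_RGB2GRAY)
m=(cv2.GaussianBlur(g,(5,5),0)<110).astype(np.uint8);m[:,:270]=0;m[:105]=0;m[225:]=0;m[:,:][:,550:]=0
P=plane(w,[[274,116],[540,116],[521,222],[278,222]],.012)[:,:2];print(P.round(4).tolist())
d=P[0]-P[1];print(np.hypot(*d),np.degrees(np.arctan2(-d[0],d[1])),((P[0]+P[1])/2),(P[3]+P[2])/2)
print(bot.observe()['position'])
E
```

```text
[[0.5166, -0.1646], [0.508, -0.3604], [0.4225, -0.3588], [0.4306, -0.1601]]
0.19598459902199478 -2.492796683869734 [ 0.51229918 -0.2624724 ] [ 0.42653591 -0.25942577]
[ 0.46758418 -0.19819652  0.09981541]
```

```bash
python3 -m crank '{"travel":[[0.2,0.3,-2],[0.3,0.3,-5],[0.3,0.3,-7],[0.3,0.3,-9],[0.3,0.3,-9.6]],"turn":[[0,0,0],[0,0,0],[0,0,0],[0,0,0],[0,0,0]],"gripper":[0.7,0.7,0.7,0.7,0.7]}'
python3 -m crank '{"travel":[[0,0,-0.1],[0,0,-0.2],[0,0,-0.3],[0,0,-0.4],[0,0,-0.4]],"turn":[[0,0,0],[0,0,0],[0,0,0],[0,0,0],[0,0,0]],"gripper":[0.7,0.7,0.7,0.7,0.7]}'
```

```text
clock: 12.25
position: [0.4724, -0.192, 0.0045]
tool_rot: [-3.141, 0.004, -0.035]
force: [0.4, 0.1, -0.7]
grip_width: 0.0382
finger_force: 60.6
clock: 12.75
position: [0.4733, -0.1932, 0.0026]
tool_rot: [3.142, 0.001, -0.037]
force: [-0.1, -0.2, -1.3]
grip_width: 0.0383
finger_force: 60.6
```

```bash
python3 -m crank '{"travel":[[0,-0.1,-0.1],[0,-0.1,-0.2],[0,-0.1,-0.3],[0,-0.1,-0.4],[0,-0.1,-0.4]],"turn":[[0,0,0],[0,0,0],[0,0,0],[0,0,0],[0,0,0]],"gripper":[0.7,0.7,0.7,0.7,0.7]}'
python3 -m crank '{"travel":[[0,0,-0.1],[0,0,-0.2],[0,0,-0.3],[0,0,-0.3],[0,0,-0.3]],"turn":[[0,0,0],[0,0,0],[0,0,0],[0,0,0],[0,0,0]],"gripper":[0.7,0.7,0.7,0.7,0.7]}'
```

```text
clock: 13.25
position: [0.4731, -0.1941, -0.0019]
tool_rot: [-3.141, 0.002, -0.037]
force: [0.6, 0.5, -1.2]
grip_width: 0.0382
finger_force: 60.6
clock: 13.75
position: [0.4732, -0.1941, -0.0047]
tool_rot: [-3.141, 0.002, -0.037]
force: [-0.2, 0.8, -0.4]
grip_width: 0.0382
finger_force: 60.6
```

```bash
python3 -m crank '{"travel":[[0,0,-0.1],[0,0,-0.2],[0,0,-0.2],[0,0,-0.2],[0,0,-0.2]],"turn":[[0,0,0],[0,0,0],[0,0,0],[0,0,0],[0,0,0]],"gripper":[0.7,0.7,0.7,0.7,0.7]}'
```

```text
clock: 14.25
position: [0.4732, -0.1942, -0.0067]
tool_rot: [-3.142, 0.002, -0.037]
force: [-0.3, 0.2, -0.8]
grip_width: 0.0381
finger_force: 60.6
```

```bash
python3 -m crank '{"travel":[[0,0,-0.1],[0,0,-0.2],[0,0,-0.2],[0,0,-0.2],[0,0,-0.2]],"turn":[[0,0,0],[0,0,0],[0,0,0],[0,0,0],[0,0,0]],"gripper":[0.7,0.7,0.7,0.7,0.7]}'
```

```text
clock: 14.75
position: [0.4732, -0.1942, -0.0083]
tool_rot: [3.142, 0.001, -0.037]
force: [-2.8, 1.4, 11.0]
grip_width: 0.0379
finger_force: 62.1
```

```bash
python3 -m crank '{"travel":[[0,0,0],[0,0,0],[0,0,0],[0,0,0],[0,0,0]],"turn":[[0,0,0],[0,0,0],[0,0,0],[0,0,0],[0,0,0]],"gripper":[0.5,0.45,0.4,0.3,0.2]}'
python3 -m crank '{"travel":[[0,0,2],[0,0,5],[0,0,9],[0,0,12],[0,0,15]],"turn":[[0,0,0],[0,0,0],[0,0,0],[0,0,0],[0,0,0]],"gripper":[0.2,0.2,0.2,0.2,0.2]}'
python3 - <<'E'
from h import *
go([.628,-.198,.12],-14.6)
w=grab('wrist','w4');np.savez('f_w4',**w)
E
```

```text
clock: 15.25
position: [0.4731, -0.1941, -0.0088]
tool_rot: [-3.142, 0.002, -0.037]
force: [0.3, 0.3, 0.4]
grip_width: 0.0686
finger_force: 0.0
clock: 15.75
position: [0.4731, -0.1941, 0.1428]
tool_rot: [3.142, 0.001, -0.037]
force: [-0.5, -0.7, 0.4]
grip_width: 0.0687
finger_force: 0.0
travel [15.49 -0.39 -2.28] turn [ -0.   -0.1 -12.5] t 15.75
```

View pics/w4.png

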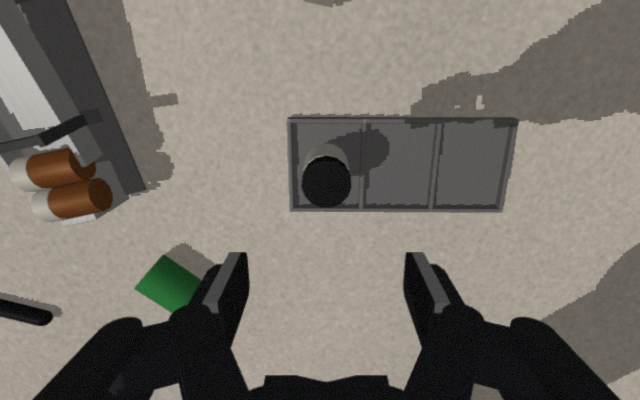

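Wrist view: the jar stands upright in the left compartment, cap at (326,180), and both vials lie at the stop near (70,195). Now the cuvette.

```bash
python3 -m crank '{"travel":[[4,-0.1,0],[8,-0.2,0],[12,-0.3,0],[15.5,-0.4,0],[15.5,-0.4,-2]],"turn":[[0,0,-3],[0,0,-6],[0,0,-9],[0,0,-12.5],[0,0,-12.5]],"gripper":[0.1,0.1,0.1,0.1,0.1]}'
python3 - <<'E'
from h import *
w=grab('wrist','w5');np.savez('f_w5',**w)
g=cv2.cvtColor(w['pixels'],cv2.COLOR_RGB2HSV)[...,2];m=(g<30).astype(np.uint8)
m[240:]=0
for c in cv2.findContours(m,0,1)[0]:
    if cv2.contourArea(c)>300:
        P=plane(w,c.reshape(-1,2).astype(float),.04)[:,:2].astype(np.float32)
        print(c.reshape(-1,2).mean(0),cv2.minAreaRect(P))
go([.628,-.198,-.027],-14.6)
E
```

```text
clock: 16.3
position: [0.633, -0.1974, 0.1222]
tool_rot: [-3.141, -0.003, -0.256]
force: [-2.2, 0.8, -0.6]
grip_width: 0.0768
finger_force: 0.0
[328.08235294 183.11764706] ((0.6308755278587341, -0.19869369268417358), (0.022109530866146088, 0.04858683794736862), 76.28997802734375)
travel [ -0.07  -0.09 -14.44] turn [-0.1 -0.2 -0. ] t 16.35
```

```bash
python3 -m crank '{"travel":[[0.1,-0.1,-4],[0.1,-0.1,-8],[0.1,-0.1,-11],[0.1,-0.1,-13],[0.1,-0.1,-14.4]],"turn":[[0,0,0],[0,0,0],[0,0,0],[0,0,0],[0,0,0]],"gripper":[0.1,0.1,0.1,0.1,0.1]}'
python3 -m crank '{"travel":[[0,0,0],[0,0,0],[0,0,0],[0,0,0],[0,0,0]],"turn":[[0,0,0],[0,0,0],[0,0,0],[0,0,0],[0,0,0]],"gripper":[0.5,0.6,0.7,0.85,0.85]}' 50
python3 -m crank '{"travel":[[0,0,1],[0,0,3],[0,0,6],[0,0,9],[0,0,11]],"turn":[[0,0,0],[0,0,0],[0,0,0],[0,0,0],[0,0,0]],"gripper":[0.85,0.85,0.85,0.85,0.85]}'
python3 -c "
from h import *
go([.4666,-.327,.083],-2.4)"
```

```text
clock: 16.85
position: [0.6279, -0.1991, -0.0243]
tool_rot: [3.142, 0.004, -0.255]
force: [0.3, 0.8, 0.4]
grip_width: 0.077
finger_force: 0.0
clock: 17.35
position: [0.63, -0.1994, -0.0213]
tool_rot: [-3.142, -0.0, -0.255]
force: [-1.3, 0.1, 7.9]
grip_width: 0.023
finger_force: 49.8
clock: 17.85
position: [0.6299, -0.1994, 0.0906]
tool_rot: [-3.142, -0.001, -0.255]
force: [0.2, 0.6, -0.6]
grip_width: 0.0229
finger_force: 49.0
travel [-16.33 -12.76  -0.76] turn [ 0.   0.1 12.2] t 17.85
```

```bash
python3 -m crank '{"travel":[[-3.5,-3,0],[-7,-6,0],[-10.5,-9,0],[-14,-12,0],[-16.3,-12.8,0]],"turn":[[0,0,3],[0,0,6],[0,0,9],[0,0,12.2],[0,0,12.2]],"gripper":[0.85,0.85,0.85,0.85,0.85]}'
python3 -m crank '{"travel":[[0,0,-3],[0,0,-6],[0,0,-8],[0,0,-9.5],[0,0,-9.5]],"turn":[[0,0,0],[0,0,0],[0,0,0],[0,0,0],[0,0,0]],"gripper":[0.85,0.85,0.85,0.85,0.85]}'
python3 -c "
from h import *
go([.4666,-.327,-.0175],-2.4)"
```

```text
clock: 18.35
position: [0.4631, -0.3308, 0.0884]
tool_rot: [3.14, 0.002, -0.044]
force: [0.4, -0.2, -0.6]
grip_width: 0.0229
finger_force: 49.0
clock: 18.85
position: [0.4655, -0.3267, -0.0087]
tool_rot: [-3.141, 0.003, -0.042]
force: [-0.1, 0.2, -0.9]
grip_width: 0.023
finger_force: 49.1
travel [ 0.11 -0.03 -0.88] turn [-0.1 -0.2 -0. ] t 18.85
```

```bash
python3 -m crank '{"travel":[[0.1,0,-0.2],[0.1,0,-0.4],[0.1,0,-0.5],[0.1,0,-0.6],[0.1,0,-0.6]],"turn":[[0,0,0],[0,0,0],[0,0,0],[0,0,0],[0,0,0]],"gripper":[0.85,0.85,0.85,0.85,0.85]}'
python3 -m crank '{"travel":[[0,0,-0.1],[0,0,-0.1],[0,0,-0.2],[0,0,-0.2],[0,0,-0.2]],"turn":[[0,0,0],[0,0,0],[0,0,0],[0,0,0],[0,0,0]],"gripper":[0.85,0.85,0.85,0.85,0.85]}'
```

```text
clock: 19.35
position: [0.4672, -0.3272, -0.0135]
tool_rot: [3.142, 0.001, -0.042]
force: [-0.4, 0.2, -0.6]
grip_width: 0.0231
finger_force: 49.1
clock: 19.85
position: [0.4671, -0.3271, -0.0157]
tool_rot: [-3.141, 0.002, -0.042]
force: [-0.1, -0.2, 0.1]
grip_width: 0.0233
finger_force: 49.1
```

```bash
python3 -m crank '{"travel":[[0,0,-0.1],[0,0,-0.2],[0,0,-0.2],[0,0,-0.2],[0,0,-0.2]],"turn":[[0,0,0],[0,0,0],[0,0,0],[0,0,0],[0,0,0]],"gripper":[0.85,0.85,0.85,0.85,0.85]}'
```

```text
clock: 20.35
position: [0.4672, -0.3272, -0.0173]
tool_rot: [3.141, 0.002, -0.042]
force: [-2.1, 2.2, 9.9]
grip_width: 0.0233
finger_force: 50.4
```

```bash
python3 -m crank '{"travel":[[0,0,0],[0,0,0],[0,0,0],[0,0,0],[0,0,0]],"turn":[[0,0,0],[0,0,0],[0,0,0],[0,0,0],[0,0,0]],"gripper":[0.75,0.65,0.6,0.5,0.4]}'
python3 -m crank '{"travel":[[0,0,2],[0,0,5],[0,0,9],[0,0,12],[0,0,15]],"turn":[[0,0,0],[0,0,0],[0,0,0],[0,0,0],[0,0,0]],"gripper":[0.4,0.4,0.4,0.2,0.2]}'
python3 -m crank '{"travel":[[0,5,0],[0,10,0],[0,15,0],[0,20,0],[0,25,0]],"turn":[[0,0,3],[0,0,6],[0,0,9],[0,0,12],[0,0,12.8]],"gripper":[0.2,0.2,0.2,0.2,0.2]}'
python3 -c "
from h import *
go([.45,.015,.13],10.4)"
```

```text
clock: 20.85
position: [0.4671, -0.3271, -0.0178]
tool_rot: [-3.141, 0.002, -0.042]
force: [0.2, -1.2, 0.2]
grip_width: 0.051
finger_force: 0.0
clock: 21.35
position: [0.4671, -0.3271, 0.1338]
tool_rot: [3.141, 0.001, -0.042]
force: [-0.4, 0.1, 0.3]
grip_width: 0.0687
finger_force: 0.0
clock: 21.85
position: [0.4668, -0.0754, 0.1325]
tool_rot: [3.141, 0.001, 0.183]
force: [0.8, 0.4, 0.3]
grip_width: 0.0681
finger_force: 0.0
travel [-1.68  9.04 -0.25] turn [ 0.  -0.1 -0.1] t 21.85
```

```bash
python3 -m crank '{"travel":[[-0.5,4,0],[-1,7,0],[-1.7,9,0],[-1.7,9,0],[-1.7,9,0]],"turn":[[0,0,0],[0,0,0],[0,0,0],[0,0,0],[0,0,0]],"gripper":[0.2,0.2,0.2,0.2,0.2]}'
python3 - <<'E'
from h import *
w=grab('wrist','w6');np.savez('f_w6',**w)
s=bot.observe();print(s['position'],s['qpos'][6])
h=cv2.cvtColor(w['pixels'],cv2.COLOR_RGB2HSV)
m=((h[...,0]<20)&(h[...,1]>120)&(h[...,2]>40)).astype(np.uint8)
for c in cv2.findContours(m,0,1)[0]:
    if cv2.contourArea(c)>150: print(cv2.minAreaRect(c),cv2.boundingRect(c))
cv2.imwrite('pics/w6c.png',cv2.convertScaleAbs(cv2.resize(w['pixels'][60:320,190:480,::-1],None,fx=2,fy=2),alpha=1.6))
E
```

```text
clock: 22.35
position: [0.4502, 0.0127, 0.1324]
tool_rot: [3.141, 0.002, 0.182]
force: [0.8, -0.0, -0.9]
grip_width: 0.0682
finger_force: 0.0
[0.45035845 0.01218805 0.13232874] -1.7233680553456163
((336.4999694824219, 149.0), (46.99999237060547, 69.99998474121094), -0.0) (313, 114, 48, 71)
```

View pics/w6c.png

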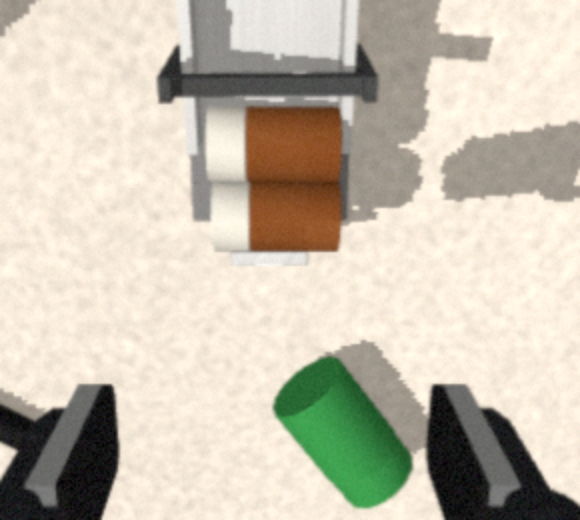

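The two vials lie in the shoe. The front one spans crop x 210–340, y 182–250, and nothing blocks its ends. I compute its centre from the tangent rays.

```bash
python3 - <<'E'
from h import *
w=dict(np.load('f_w6.npz'));yaw=np.radians(10.4)
ex=np.array([np.cos(yaw),np.sin(yaw),0]);ey=np.array([-np.sin(yaw),np.cos(yaw),0])
c,d=ray(w,[[325,185.2]]);d=d[0]
cx,cz=c@ex,c[2];dx,dz=d@ex,d[2];n=np.hypot(dx,dz)
z=.049;x0=cx+dx*(z-cz)/dz        # ray at z of axis
X=x0+.014*n/abs(dz)
print('axis chute-x along ex:',X)
# y extent at top line z=.063-ish: use ends at row ~165 (z~.06)
P=plane(w,[[295,168],[360.3,168]],.060);print(P,(P@ey),np.hypot(*(P[0]-P[1])[:2]))
yc=(P@ey).mean();C=X*ex+yc*ey;print('centre',C[:2])
Q=plane(w,[[325,190],[306,191.7],[344,191.7]],.051);print('stop',Q[:,:2],Q@ex-X,Q@ey-yc)
B=plane(w,[[270.5,107],[377.5,107]],.080);print('bar',B,B.mean(0)@ex-X,B.mean(0)@ey-yc,np.degrees(np.arctan2(*(B[0]-B[1])[:2])))
g=C-.004*ex;print(g);go([g[0],g[1],.09],10.4)
E
```

```text
axis chute-x along ex: 0.45658844865314935
[[ 0.45963548  0.03737181  0.06      ]
 [ 0.46842981 -0.01003855  0.06      ]] [-0.04621516 -0.09443418] 0.04821910354760539
centre [0.46178232 0.01325362]
stop [[ 0.44368537  0.01191631]
 [ 0.43958735  0.02628455]
 [ 0.44501271 -0.00296453]] [-0.01804106 -0.01947801 -0.0194218 ] [ 0.00195151  0.01682347 -0.01292447]
bar [[ 0.5026317   0.05827988  0.08      ]
 [ 0.51515205 -0.00917611  0.08      ]] 0.0483751701455199 0.002608470393313203 -10.514880253692157
[0.45784804 0.01253154 0.        ]
travel [ 0.75  0.03 -4.23] turn [ 0.  -0.1  0. ] t 22.4
```

```bash
python3 -m crank '{"travel":[[0.2,0.1,-3],[0.6,0.1,-6],[0.6,0.1,-9],[0.6,0.1,-11.5],[0.6,0.1,-13]],"turn":[[0,0,0],[0,0,0],[0,0,0],[0,0,0],[0,0,0]],"gripper":[0.15,0.15,0.15,0.15,0.15]}'
python3 -m crank '{"travel":[[0,0,0],[0,0,0],[0,0,0],[0,0,0],[0,0,0]],"turn":[[0,0,0],[0,0,0],[0,0,0],[0,0,0],[0,0,0]],"gripper":[0.3,0.4,0.5,0.6,0.6]}' 40
```

```text
clock: 22.9
position: [0.4556, 0.0126, 0.0004]
tool_rot: [3.142, 0.003, 0.18]
force: [0.3, 0.7, -0.1]
grip_width: 0.073
finger_force: 0.0
clock: 23.4
position: [0.4567, 0.0136, 0.003]
tool_rot: [3.141, 0.0, 0.181]
force: [-0.9, -1.5, 6.9]
grip_width: 0.0467
finger_force: 41.8
```

```bash
python3 -m crank '{"travel":[[0,0,0.5],[0,0,2],[0,0,5],[0,0,8],[0,0,11]],"turn":[[0,0,0],[0,0,0],[0,0,0],[0,0,0],[0,0,0]],"gripper":[0.6,0.6,0.6,0.6,0.6]}' 50
python3 -m crank '{"travel":[[0.2,-5,0],[0.4,-10,0],[0.6,-15,0],[0.8,-20,0],[1,-25,0]],"turn":[[0,0,8],[0,0,16],[0,0,24],[0,0,32],[0,0,40]],"gripper":[0.6,0.6,0.6,0.6,0.6]}'
python3 -c "
from h import *
go([.4694,-.261,.06],87.6);print(bot.observe()['qpos'][6])"
```

```text
clock: 23.9
position: [0.4559, 0.0139, 0.1139]
tool_rot: [-3.141, 0.002, 0.182]
force: [-1.2, 0.4, 0.0]
grip_width: 0.0472
finger_force: 51.7
clock: 24.4
position: [0.4652, -0.2127, 0.1129]
tool_rot: [3.141, 0.002, 0.854]
force: [0.3, 1.6, 0.7]
grip_width: 0.0472
finger_force: 51.8
travel [ 0.42 -4.83 -5.29] turn [ 0.1 -0.  38.7] t 24.4
-0.6882515935788136
```

```bash
python3 -m crank '{"travel":[[0.1,-1,0],[0.2,-2,0],[0.4,-3,0],[0.4,-3,0],[0.4,-3,0]],"turn":[[0,0,8],[0,0,16],[0,0,24],[0,0,32],[0,0,38]],"gripper":[0.6,0.6,0.6,0.6,0.6]}'
python3 - <<'E'
from h import *
go([.4694,-.265,-.025],87.6)
w=grab('wrist','w7')
E
```

```text
clock: 24.9
position: [0.4692, -0.2413, 0.1127]
tool_rot: [-3.141, 0.002, 1.516]
force: [-0.3, -0.1, -0.4]
grip_width: 0.0466
finger_force: 51.7
travel [  0.02  -2.37 -13.77] turn [ 0.1 -0.   0.7] t 24.9
```

View pics/w7.png

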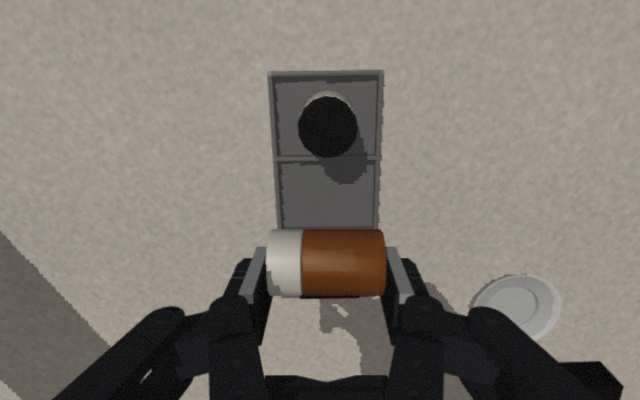

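Wrist view: the vial at (326,263) is held level and square to the tray, over the middle compartment, with the jar beyond at (327,125). I lower it.

```bash
python3 -m crank '{"travel":[[0,-1,0],[0,-2.4,0],[0,-2.4,-3],[0,-2.4,-6],[0,-2.4,-8]],"turn":[[0,0,0.7],[0,0,0.7],[0,0,0.7],[0,0,0.7],[0,0,0.7]],"gripper":[0.6,0.6,0.6,0.6,0.6]}'
python3 -c "
from h import *
go([.4694,-.265,-.0265],87.6)"
```

```text
clock: 25.45
position: [0.4687, -0.2662, 0.0307]
tool_rot: [-3.14, 0.002, 1.52]
force: [-0.3, -0.2, -0.3]
grip_width: 0.0471
finger_force: 51.8
travel [ 0.07  0.12 -5.72] turn [ 0.1 -0.1  0.5] t 25.45
```

```bash
python3 -m crank '{"travel":[[0.1,0.1,-2],[0.1,0.1,-4],[0.1,0.1,-4.8],[0.1,0.1,-5.2],[0.1,0.1,-5.2]],"turn":[[0,0,0.5],[0,0,0.5],[0,0,0.5],[0,0,0.5],[0,0,0.5]],"gripper":[0.6,0.6,0.6,0.6,0.6]}'
python3 -m crank '{"travel":[[0,0,-0.1],[0,0,-0.1],[0,0,-0.2],[0,0,-0.2],[0,0,-0.2]],"turn":[[0,0,0],[0,0,0],[0,0,0],[0,0,0],[0,0,0]],"gripper":[0.6,0.6,0.6,0.6,0.6]}'
```

```text
clock: 25.95
position: [0.4705, -0.2644, -0.0195]
tool_rot: [-3.141, 0.002, 1.531]
force: [0.3, 1.3, 0.3]
grip_width: 0.0467
finger_force: 51.8
clock: 26.45
position: [0.4705, -0.264, -0.0216]
tool_rot: [-3.142, 0.002, 1.532]
force: [-0.4, -0.2, -0.0]
grip_width: 0.0468
finger_force: 51.8
```

```bash
python3 -m crank '{"travel":[[0,0,-0.1],[0,0,-0.2],[0,0,-0.3],[0,0,-0.4],[0,0,-0.4]],"turn":[[0,0,0],[0,0,0],[0,0,0],[0,0,0],[0,0,0]],"gripper":[0.6,0.6,0.6,0.6,0.6]}'
python3 -m crank '{"travel":[[0,0,-0.1],[0,0,-0.1],[0,0,-0.2],[0,0,-0.2],[0,0,-0.2]],"turn":[[0,0,0],[0,0,0],[0,0,0],[0,0,0],[0,0,0]],"gripper":[0.6,0.6,0.6,0.6,0.6]}'
```

```text
clock: 26.95
position: [0.4704, -0.2639, -0.0259]
tool_rot: [-3.141, 0.002, 1.532]
force: [-0.2, 0.4, 0.4]
grip_width: 0.0467
finger_force: 51.8
clock: 27.45
position: [0.4704, -0.2639, -0.0277]
tool_rot: [-3.141, 0.002, 1.532]
force: [-0.5, 0.6, -0.2]
grip_width: 0.047
finger_force: 51.8
```

```bash
python3 -m crank '{"travel":[[0,0,0],[0,0,0],[0,0,0],[0,0,0],[0,0,0]],"turn":[[0,0,0],[0,0,0],[0,0,0],[0,0,0],[0,0,0]],"gripper":[0.45,0.42,0.4,0.35,0.3]}'
python3 -m crank '{"travel":[[0,0,2],[0,0,5],[0,0,9],[0,0,12],[0,0,15]],"turn":[[0,0,0],[0,0,0],[0,0,0],[0,0,0],[0,0,0]],"gripper":[0.2,0.2,0.2,0.2,0.2]}'
python3 - <<'E'
from h import *
w=grab('wrist');s=grab('scene');t=grab('top');np.savez('f_top2',**t)
o=np.zeros((400,800,3),np.uint8);o[:250,:400]=cv2.resize(w['pixels'],(400,250));o[:250,400:]=cv2.resize(s['pixels'][80:280,190:510],(400,250))
o[250:]=cv2.resize(t['pixels'][120:270,140:440],(300,150))[:, :].repeat(1,0) if 0 else np.pad(cv2.resize(t['pixels'][180:250,140:513],(800,150)),((0,0),(0,0),(0,0)))
cv2.imwrite('pics/g8.png',cv2.convertScaleAbs(o[...,::-1],alpha=1.7))
go([.60,.205,.13],10.4)
E
```

```text
clock: 27.95
position: [0.4705, -0.2639, -0.0277]
tool_rot: [3.142, 0.002, 1.532]
force: [0.2, -0.1, 0.4]
grip_width: 0.0598
finger_force: 0.0
clock: 28.45
position: [0.4704, -0.2639, 0.1238]
tool_rot: [3.141, 0.002, 1.532]
force: [-0.6, 0.1, -0.7]
grip_width: 0.0684
finger_force: 0.0
travel [12.88 46.95  0.62] turn [  0.3  -0.  -77.4] t 28.6
```

View pics/g8.png

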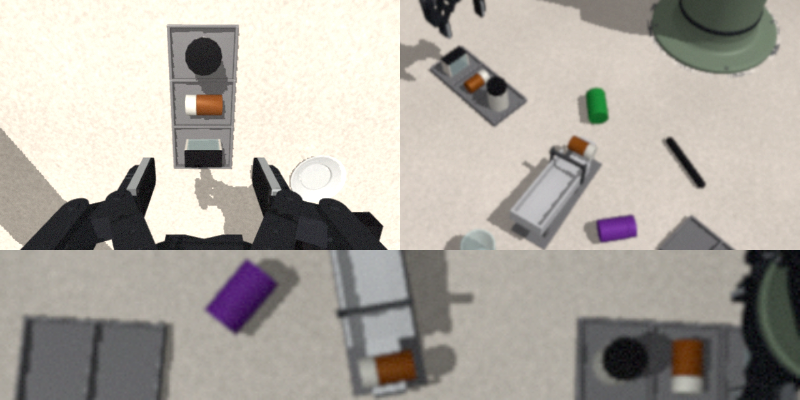

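Wrist and scene views: the long tray holds jar, vial and cuvette, one per compartment and correctly oriented. The second vial has dropped to the stop (scene crop (580,147)). Next comes the short tray pose from w1, plus a better stopper position.

```bash
python3 - <<'E'
from h import *
w=dict(np.load('f_w1.npz'))
P=plane(w,[[17,131],[154,158],[136,235],[9,209]],.012)[:,:2];print(P.round(4).tolist(),P.mean(0))
d=P[0]-P[1];print(np.hypot(*d),np.degrees(np.arctan2(-d[0],d[1])),np.hypot(*(P[1]-P[2])))
t=dict(np.load('f_top2.npz'))
Q=plane(t,[[140+24/2.145,180+318/2.145-250/2.145],[140+170/2.145,180+(324-250)/2.145]],.012);print(Q,np.hypot(*(Q[0]-Q[1])[:2]))
v=w['pixels'].max(2);m=np.zeros(v.shape,np.uint8);m[0:60,125:200]=v[0:60,125:200]<28
c=max(cv2.findContours(m,0,1)[0],key=cv2.contourArea);print(cv2.boundingRect(c))
# stopper foot/top from w1: top ellipse approx
print(plane(w,[[157,21]],.038))
go([.452,.013,.13],10.4)
E
```

```text
[[0.5101, 0.3575], [0.5089, 0.2158], [0.4199, 0.2262], [0.4242, 0.3624]] [0.46577921 0.29047125]
0.14171059313304432 -0.5161706916120047 0.0895053308906403
[[0.50686758 0.36059196 0.012     ]
 [0.5030767  0.2206638  0.012     ]] 0.1399795093714837
(140, 5, 47, 43)
[[0.64097426 0.21379677 0.038     ]]
travel [-1.92 27.75  0.62] turn [  0.3  -0.  -77.4] t 28.6
```

```bash
python3 -m crank '{"travel":[[-0.3,4.5,0.2],[-0.6,9,0.4],[-0.9,13.5,0.6],[-1.2,18,0.6],[-1.5,22.5,0.6]],"turn":[[0,0,-8],[0,0,-16],[0,0,-24],[0,0,-32],[0,0,-40]],"gripper":[0.15,0.15,0.15,0.15,0.15]}'
python3 -m crank '{"travel":[[0,2,0],[0,4,0],[0.1,5.2,0],[0.1,5.2,0],[0.1,5.2,0]],"turn":[[0,0,-8],[0,0,-16],[0,0,-24],[0,0,-32],[0,0,-37.4]],"gripper":[0.15,0.15,0.15,0.15,0.15]}'
python3 - <<'E'
from h import *
go([.456,.0135,.003],10.4)
w=grab('wrist')
h=cv2.cvtColor(w['pixels'],cv2.COLOR_RGB2HSV)
m=((h[...,0]<20)&(h[...,1]>120)&(h[...,2]>40)).astype(np.uint8)
u=proj(w,[[.460,.014,.063]])[0];print('vial top predicted',u)
for c in cv2.findContours(m,0,1)[0]:
    if cv2.contourArea(c)>150: print(cv2.minAreaRect(c),cv2.boundingRect(c),[plane(w,[[x,y]],.06)[0].round(4).tolist() for x,y in [np.array(cv2.minAreaRect(c)[0])]])
E
```

```text
clock: 29.1
position: [0.455, -0.0408, 0.1276]
tool_rot: [-3.141, 0.002, 0.839]
force: [2.0, 1.1, 0.6]
grip_width: 0.0726
finger_force: 0.0
clock: 29.6
position: [0.4563, 0.01, 0.1274]
tool_rot: [-3.141, 0.003, 0.188]
force: [-0.0, 0.1, 0.3]
grip_width: 0.073
finger_force: 0.0
travel [ -0.03   0.35 -12.44] turn [ 0.  -0.2 -0.4] t 29.6
vial top predicted [321.01116564 183.26504928]
((629.0, 204.0), (46.0, 20.0), 90.0) (619, 181, 21, 47) [[0.4859, -0.2125, 0.06]]
((330.5, 174.5), (35.0, 45.0), 90.0) (308, 157, 46, 36) [[0.4669, 0.0083, 0.06]]
```

```bash
python3 -m crank '{"travel":[[0,0.3,-3],[0,0.3,-6],[0,0.3,-9],[0,0.3,-11],[0,0.3,-12.6]],"turn":[[0,0,-0.4],[0,0,-0.4],[0,0,-0.4],[0,0,-0.4],[0,0,-0.4]],"gripper":[0.15,0.15,0.15,0.15,0.15]}'
python3 -m crank '{"travel":[[0,0,0],[0,0,0],[0,0,0],[0,0,0],[0,0,0]],"turn":[[0,0,0],[0,0,0],[0,0,0],[0,0,0],[0,0,0]],"gripper":[0.3,0.4,0.5,0.6,0.6]}' 40
python3 -m crank '{"travel":[[0,0,0.5],[0,0,2],[0,0,5],[0,0,8],[0,0,12]],"turn":[[0,0,0],[0,0,0],[0,0,0],[0,0,0],[0,0,0]],"gripper":[0.6,0.6,0.6,0.6,0.6]}' 50
```

```text
clock: 30.15
position: [0.4557, 0.0125, 0.0003]
tool_rot: [-3.141, 0.004, 0.188]
force: [-0.2, -0.0, 0.1]
grip_width: 0.0729
finger_force: 0.0
clock: 30.65
position: [0.4572, 0.0125, 0.0028]
tool_rot: [3.142, 0.001, 0.185]
force: [-0.1, -0.2, 0.4]
grip_width: 0.0472
finger_force: 41.1
clock: 31.15
position: [0.456, 0.0126, 0.1233]
tool_rot: [-3.141, 0.003, 0.186]
force: [-0.2, 0.1, -1.2]
grip_width: 0.047
finger_force: 55.9
```

```bash
python3 -m crank '{"travel":[[0.1,4,0],[0.2,8,0],[0.4,12,0],[0.6,16,0],[0.7,20,0]],"turn":[[0,0,8],[0,0,16],[0,0,24],[0,0,32],[0,0,40]],"gripper":[0.6,0.6,0.6,0.6,0.6]}'
python3 -m crank '{"travel":[[0,2,0],[0,4,0],[0,4.2,0],[0,4.2,0],[0,4.2,0]],"turn":[[0,0,8],[0,0,16],[0,0,24],[0,0,32],[0,0,37]],"gripper":[0.6,0.6,0.6,0.6,0.6]}'
python3 - <<'E'
from h import *
go([.4631,.2545,-.018],87.6)
w=grab('wrist');np.savez('f_w9',**w)
cv2.imwrite('pics/w9.png',cv2.convertScaleAbs(w['pixels'][...,::-1],alpha=1.6))
E
```

```text
clock: 31.65
position: [0.4639, 0.214, 0.123]
tool_rot: [3.141, 0.001, 0.889]
force: [1.0, -0.9, 0.1]
grip_width: 0.0469
finger_force: 56.0
clock: 32.15
position: [0.4638, 0.2546, 0.1227]
tool_rot: [3.142, 0.002, 1.535]
force: [0.0, -1.1, -0.3]
grip_width: 0.0469
finger_force: 56.0
travel [-7.000e-02 -1.000e-02 -1.407e+01] turn [ 0.1  0.  -0.4] t 32.15
```

View pics/w9.png

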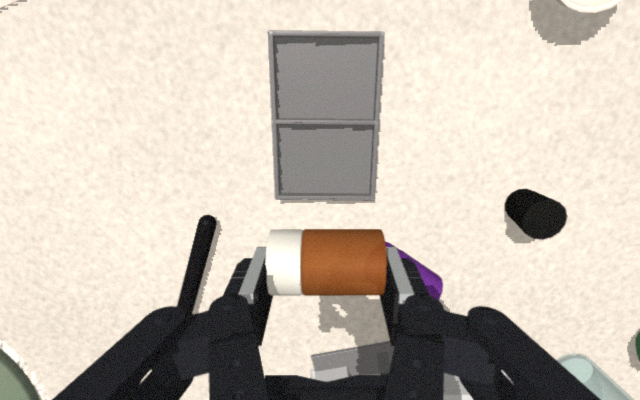

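The vial at (326,262) is held level. The tray corners are at (269,32), (384,32), (376,201) and (275,201), and the stopper top is at (545,215). I compute the exact tray and stopper poses.

```bash
python3 - <<'E'
from h import *
w=dict(np.load('f_w9.npz'))
P=plane(w,[[269,32],[384,32],[376,201],[275,201]],.012)[:,:2];print(P.round(4).tolist(),P.mean(0))
d=P.mean(0);e=(P[0]+P[1]-P[2]-P[3])/2;print(np.hypot(*e),np.degrees(np.arctan2(-e[0],e[1])))
u=e/np.hypot(*e);print('comps',d-.033*u,d+.033*u)
print('divider',plane(w,[[326,121]],.012))
v=w['pixels'].max(2);m=np.zeros(v.shape,np.uint8);m[180:245,495:575]=v[180:245,495:575]<35
c=max(cv2.findContours(m,0,1)[0],key=cv2.contourArea);print(cv2.boundingRect(c))
print('stopper',plane(w,[[545,215]],.038))
for xy in((.635,.211),(.637,.212),(.639,.212)): print(xy,proj(w,[[*xy,.038],[*xy,0]]).round(0).tolist())
E
```

```text
[[0.4247, 0.3647], [0.5109, 0.3617], [0.5067, 0.2261], [0.418, 0.2292]] [0.46507211 0.29543036]
0.13564821748739558 -2.2946375934385457
comps [0.46375085 0.26245682] [0.46639337 0.3284039 ]
divider [[0.46516936 0.29729289 0.012     ]]
(506, 190, 60, 48)
stopper [[0.63879844 0.21962138 0.038     ]]
(0.635, 0.211) [[538.0, 225.0], [515.0, 207.0]]
(0.637, 0.212) [[541.0, 224.0], [517.0, 206.0]]
(0.639, 0.212) [[544.0, 224.0], [519.0, 206.0]]
```

```bash
python3 -m crank '{"travel":[[0,0.4,-3],[0,0.4,-7],[0,0.4,-11],[0,0.4,-13.5],[0,0.4,-14.4]],"turn":[[0,0,0],[0,0,0],[0,0,0],[0,0,0],[0,0,0]],"gripper":[0.6,0.6,0.6,0.6,0.6]}'
python3 -m crank '{"travel":[[0,0,-0.1],[0,0,-0.2],[0,0,-0.3],[0,0,-0.4],[0,0,-0.4]],"turn":[[0,0,0],[0,0,0],[0,0,0],[0,0,0],[0,0,0]],"gripper":[0.6,0.6,0.6,0.6,0.6]}'
```

```text
clock: 32.7
position: [0.4628, 0.2579, -0.0235]
tool_rot: [-3.139, 0.003, 1.528]
force: [0.5, 1.1, 0.4]
grip_width: 0.0471
finger_force: 56.1
clock: 33.2
position: [0.4642, 0.2586, -0.0252]
tool_rot: [3.141, 0.001, 1.529]
force: [-0.2, -0.7, -0.6]
grip_width: 0.0469
finger_force: 56.1
```

```bash
python3 -m crank '{"travel":[[0,0,-0.1],[0,0,-0.2],[0,0,-0.3],[0,0,-0.3],[0,0,-0.3]],"turn":[[0,0,0],[0,0,0],[0,0,0],[0,0,0],[0,0,0]],"gripper":[0.6,0.6,0.6,0.6,0.6]}'
python3 -m crank '{"travel":[[0,0,0],[0,0,0],[0,0,0],[0,0,0],[0,0,0]],"turn":[[0,0,0],[0,0,0],[0,0,0],[0,0,0],[0,0,0]],"gripper":[0.45,0.42,0.4,0.35,0.3]}'
python3 -m crank '{"travel":[[0,0,2],[0,0,5],[0,0,9],[0,0,12],[0,0,15]],"turn":[[0,0,0],[0,0,0],[0,0,0],[0,0,0],[0,0,0]],"gripper":[0.2,0.2,0.2,0.1,0.1]}'
python3 - <<'E'
from h import *
go([.60,.215,.13],0)
w=grab('wrist')
h=cv2.cvtColor(w['pixels'],cv2.COLOR_RGB2HSV)
m=((h[...,0]<20)&(h[...,1]>120)&(h[...,2]>40)).astype(np.uint8)
for c in cv2.findContours(m,0,1)[0]:
    if cv2.contourArea(c)>150: r=cv2.minAreaRect(c);print(r,plane(w,[r[0]],.03))
E
```

```text
clock: 33.7
position: [0.4639, 0.2586, -0.0283]
tool_rot: [3.141, 0.002, 1.529]
force: [-3.0, -2.0, 13.3]
grip_width: 0.0469
finger_force: 57.8
clock: 34.2
position: [0.4638, 0.2585, -0.0288]
tool_rot: [-3.141, 0.002, 1.529]
force: [0.5, -0.5, -0.2]
grip_width: 0.0596
finger_force: 0.0
clock: 34.7
position: [0.4638, 0.2585, 0.1227]
tool_rot: [-3.142, 0.002, 1.529]
force: [-0.2, -0.6, 0.0]
grip_width: 0.0771
finger_force: 0.0
travel [13.62 -4.35  0.73] turn [  0.1  -0.1 -87.6] t 34.7
((335.0, 167.0), (32.0, 42.0), 90.0) [[0.47121619 0.26723293 0.03      ]]
```

```bash
python3 -m crank '{"travel":[[4,-3,0.5],[8,-6,0.5],[12,-9,0.5],[16,-12,0.5],[17.6,-12.9,0.5]],"turn":[[0,0,0],[0,0,0],[0,0,0],[0,0,0],[0,0,0]],"gripper":[0.1,0.1,0.1,0.1,0.1]}'
python3 -m crank '{"travel":[[0,0,0],[0,0,0],[0,0,0],[0,0,0],[0,0,0]],"turn":[[0,0,0],[0,0,0],[0,0,0],[0,0,0],[0,0,0]],"gripper":[0.1,0.1,0.1,0.1,0.1]}'
python3 - <<'E'
from h import *
w=grab('wrist');v=w['pixels'].max(2);u=proj(w,[[.64,.215,.038]])[0];print(u)
x,y=u.astype(int);m=np.zeros(v.shape,np.uint8);m[max(0,y-50):y+50,x-60:x+60]=v[max(0,y-50):y+50,x-60:x+60]<35
c=max(cv2.findContours(m,0,1)[0],key=cv2.contourArea);print(cv2.boundingRect(c))
E=w['extrinsics'];print('cam',-E[:3,:3].T@E[:3,3])
for z in(.038,.03):
    P=plane(w,c.reshape(-1,2).astype(float),z)[:,:2].astype(np.float32);print(cv2.minEnclosingCircle(P),cv2.minAreaRect(P))
E
```

```text
clock: 35.25
position: [0.6429, 0.1246, 0.1254]
tool_rot: [3.141, 0.003, 1.524]
force: [-1.1, 0.2, -0.9]
grip_width: 0.0769
finger_force: 0.0
clock: 35.75
position: [0.6395, 0.1301, 0.1265]
tool_rot: [3.141, 0.002, 1.53]
force: [-1.0, 0.5, 0.3]
grip_width: 0.0767
finger_force: 0.0
[322.08115768  65.90740185]
(298, 41, 47, 51)
cam [0.64270142 0.21400402 0.30536887]
((0.6397040486335754, 0.21456150710582733), 0.01695570908486843) ((0.6396558284759521, 0.21443071961402893), (0.032928768545389175, 0.033214271068573), 45.301753997802734)
((0.6396144032478333, 0.21457821130752563), 0.01746007613837719) ((0.6395647525787354, 0.21444350481033325), (0.03391404449939728, 0.03420804440975189), 45.3015022277832)
```

```bash
python3 -m crank '{"travel":[[0,4.4,0],[0,8.4,0],[0,8.4,-2],[0,8.4,-5],[0,8.4,-9]],"turn":[[0,0,0],[0,0,0],[0,0,0],[0,0,0],[0,0,0]],"gripper":[0.1,0.1,0.1,0.1,0.1]}'
python3 -m crank '{"travel":[[0,0,-2],[0,0,-4],[0,0,-5.4],[0,0,-6.1],[0,0,-6.1]],"turn":[[0,0,0],[0,0,0],[0,0,0],[0,0,0],[0,0,0]],"gripper":[0.1,0.1,0.1,0.1,0.1]}'
python3 -m crank '{"travel":[[0,0,0],[0,0,0],[0,0,0],[0,0,0],[0,0,0]],"turn":[[0,0,0],[0,0,0],[0,0,0],[0,0,0],[0,0,0]],"gripper":[0.4,0.5,0.6,0.75,0.75]}' 30
python3 -m crank '{"travel":[[0,0,0.5],[0,0,2],[0,0,5],[0,0,8],[0,0,11]],"turn":[[0,0,0],[0,0,0],[0,0,0],[0,0,0],[0,0,0]],"gripper":[0.75,0.75,0.75,0.75,0.75]}'
python3 -c "
from h import *
go([.4664,.3284,.08],87.6)"
```

```text
clock: 36.3
position: [0.6406, 0.2144, 0.0367]
tool_rot: [3.139, 0.001, 1.53]
force: [1.7, -1.2, -1.2]
grip_width: 0.0768
finger_force: 0.0
clock: 36.8
position: [0.6398, 0.2136, -0.025]
tool_rot: [-3.141, 0.002, 1.529]
force: [0.8, -0.5, -0.4]
grip_width: 0.0767
finger_force: 0.0
clock: 37.3
position: [0.6403, 0.2137, -0.0238]
tool_rot: [3.141, 0.001, 1.529]
force: [-1.8, -0.6, 6.8]
grip_width: 0.0336
finger_force: 29.2
clock: 37.8
position: [0.6399, 0.2137, 0.0877]
tool_rot: [3.141, 0.001, 1.529]
force: [1.1, -0.2, 0.4]
grip_width: 0.0338
finger_force: 29.9
travel [-17.35  11.47  -0.77] turn [ 0.1  0.  -0. ] t 37.8
```

```bash
python3 -m crank '{"travel":[[-4,2.5,0],[-8,5,0],[-12,8,0],[-16,10.5,0],[-17.4,11.5,0]],"turn":[[0,0,0],[0,0,0],[0,0,0],[0,0,0],[0,0,0]],"gripper":[0.75,0.75,0.75,0.75,0.75]}'
python3 -m crank '{"travel":[[0,0,-3],[0,0,-6],[0,0,-8.5],[0,0,-9.9],[0,0,-9.9]],"turn":[[0,0,0],[0,0,0],[0,0,0],[0,0,0],[0,0,0]],"gripper":[0.75,0.75,0.75,0.75,0.75]}'
python3 -m crank '{"travel":[[0,0,-0.1],[0,0,-0.2],[0,0,-0.3],[0,0,-0.4],[0,0,-0.4]],"turn":[[0,0,0],[0,0,0],[0,0,0],[0,0,0],[0,0,0]],"gripper":[0.75,0.75,0.75,0.75,0.75]}'
```

```text
clock: 38.3
position: [0.462, 0.3316, 0.087]
tool_rot: [3.142, 0.0, 1.534]
force: [0.8, -0.0, 0.6]
grip_width: 0.0336
finger_force: 30.0
clock: 38.8
position: [0.4653, 0.3283, -0.0143]
tool_rot: [-3.14, 0.003, 1.529]
force: [-0.2, 0.7, -0.8]
grip_width: 0.0339
finger_force: 30.0
clock: 39.3
position: [0.466, 0.3286, -0.0175]
tool_rot: [3.141, 0.002, 1.529]
force: [0.3, -0.2, 0.1]
grip_width: 0.0338
finger_force: 30.0
```

```bash
python3 -m crank '{"travel":[[0,0,-0.1],[0,0,-0.2],[0,0,-0.2],[0,0,-0.2],[0,0,-0.2]],"turn":[[0,0,0],[0,0,0],[0,0,0],[0,0,0],[0,0,0]],"gripper":[0.75,0.75,0.75,0.75,0.75]}'
```

```text
clock: 39.8
position: [0.4659, 0.3286, -0.0197]
tool_rot: [-3.141, 0.002, 1.529]
force: [0.2, -0.3, 0.7]
grip_width: 0.0337
finger_force: 30.0
```

```bash
python3 -m crank '{"travel":[[0,0,-0.1],[0,0,-0.1],[0,0,-0.1],[0,0,-0.1],[0,0,-0.1]],"turn":[[0,0,0],[0,0,0],[0,0,0],[0,0,0],[0,0,0]],"gripper":[0.75,0.75,0.75,0.75,0.75]}'
```

```text
clock: 40.3
position: [0.466, 0.3289, -0.0199]
tool_rot: [3.141, 0.001, 1.529]
force: [-3.9, -3.0, 17.8]
grip_width: 0.0336
finger_force: 31.3
```

```bash
python3 -m crank '{"travel":[[0,0,0],[0,0,0],[0,0,0],[0,0,0],[0,0,0]],"turn":[[0,0,0],[0,0,0],[0,0,0],[0,0,0],[0,0,0]],"gripper":[0.6,0.55,0.5,0.4,0.35]}'
python3 -m crank '{"travel":[[0,0,2],[0,0,5],[0,0,9],[0,0,12],[0,0,15]],"turn":[[0,0,0],[0,0,0],[0,0,0],[0,0,0],[0,0,0]],"gripper":[0.2,0.2,0.2,0.2,0.2]}'
python3 -m crank '{"travel":[[0,-4,1],[0,-8,2],[0,-12,3],[0,-16,3],[0,-20,3]],"turn":[[0,0,0],[0,0,0],[0,0,0],[0,0,0],[0,0,0]],"gripper":[0.2,0.2,0.2,0.2,0.2]}'
python3 - <<'E'
from h import *
s=bot.observe();print(s['position'],s['force'])
w=grab('wrist','w10');h=cv2.cvtColor(w['pixels'],cv2.COLOR_RGB2HSV)
ct=[.465,.2955];u=lambda x,y:[.465+x+.0401*y,.2955+y-.0401*x]
amb=((h[...,0]<20)&(h[...,1]>120)&(h[...,2]>40)).astype(np.uint8);blk=(h[...,2]<32).astype(np.uint8)
p=proj(w,[[*u(0,.033),.042],[*u(0,-.033),.03]]);print(p)
for m,z in((amb,.03),(blk,.042)):
  for c in cv2.findContours(m,0,1)[0]:
    if 150<cv2.contourArea(c)<8000:
      r=cv2.minAreaRect(c);P=plane(w,c.reshape(-1,2).astype(float),z)[:,:2].astype(np.float32);print(r,cv2.minAreaRect(P))
E
```

```text
clock: 40.8
position: [0.4658, 0.3285, -0.0208]
tool_rot: [-3.141, 0.002, 1.529]
force: [-0.1, -0.4, -0.1]
grip_width: 0.0553
finger_force: 0.0
clock: 41.3
position: [0.4658, 0.3285, 0.1307]
tool_rot: [3.142, 0.002, 1.529]
force: [0.7, -1.2, -0.7]
grip_width: 0.0679
finger_force: 0.0
clock: 41.8
position: [0.4657, 0.1269, 0.1596]
tool_rot: [3.141, 0.002, 1.529]
force: [0.9, -0.0, 0.3]
grip_width: 0.0684
finger_force: 0.0
[0.46573732 0.12694007 0.15955473] [ 0.90191072 -0.02499511  0.28700227]
[[ 314.86681032 -118.55339313]
 [ 316.28620203   -3.49309368]]
((617.0, 381.0), (36.0, 44.0), 90.0) ((0.7874149084091187, -0.1330879181623459), (0.03673624247312546, 0.06978614628314972), 42.2025146484375)
((325.5, 8.0), (16.0, 41.0), 90.0) ((0.4704738259315491, 0.2542702257633209), (0.011132308281958103, 0.03219238668680191), 87.69725799560547)
((185.7744903564453, 128.05555725097656), (17.478973388671875, 122.57450103759766), 11.44104290008545) ((0.3488081991672516, 0.16466674208641052), (0.10594441741704941, 0.013542217202484608), 68.77993774414062)
```

```bash
python3 - <<'E'
from h import *
t=grab('top');s=grab('scene')
R=lambda c,x,y:[c[0]+x+.041*y,c[1]+y-.041*x]
L=(.4694,-.261);S=(.465,.2955)
chk={'jar':(R(L,.002,.066),.066,'k'),'cuv':(R(L,0,-.066),.044,'k'),'vialA':(R(L,0,0),.028,'a'),'stopper':(R(S,0,.033),.042,'k'),'vialB':(R(S,0,-.033),.028,'a')}
for n,f in(('top',t),('scene',s)):
    h=cv2.cvtColor(f['pixels'],cv2.COLOR_RGB2HSV)
    for k,(xy,z,kind) in chk.items():
        u=proj(f,[[*xy,z]])[0];x,y=u.astype(int)
        if not(20<x<620 and 20<y<380): print(n,k,'out',u);continue
        m=((h[...,2]<28) if kind=='k' else ((h[...,0]<20)&(h[...,1]>110))).astype(np.uint8)
        q=np.zeros_like(m);q[y-18:y+18,x-18:x+18]=m[y-18:y+18,x-18:x+18]
        cs=cv2.findContours(q,0,1)[0]
        if not cs: print(n,k,u,'none');continue
        c=max(cs,key=cv2.contourArea);P=plane(f,c.reshape(-1,2).astype(float),z)[:,:2].astype(np.float32)
        r=cv2.minAreaRect(P);print(n,k,'expected',np.round(xy,3),'seen',np.round(r[0],3),np.round(r[1],3))
E
```

```text
top jar expected [ 0.474 -0.195] seen [ 0.473 -0.194] [0.036 0.036]
top cuv expected [ 0.467 -0.327] seen [ 0.467 -0.327] [0.023 0.049]
top vialA expected [ 0.469 -0.261] seen [ 0.478 -0.257] [0.027 0.033]
top stopper [160.17563963 230.25042846] none
top vialB [195.39757679 232.86572205] none
scene jar expected [ 0.474 -0.195] seen [ 0.479 -0.189] [0.038 0.036]
scene cuv expected [ 0.467 -0.327] seen [ 0.47  -0.325] [0.021 0.045]
scene vialA expected [ 0.469 -0.261] seen [ 0.484 -0.252] [0.032 0.041]
scene stopper expected [0.466 0.328] seen [0.475 0.328] [0.029 0.045]
scene vialB expected [0.464 0.262] seen [0.477 0.264] [0.025 0.042]
```

```bash
python3 -m crank '{"travel":[[0,-4,1],[0,-8,1],[0,-12,1],[0,-16,1],[0,-20,1]],"turn":[[0,0,0],[0,0,0],[0,0,0],[0,0,0],[0,0,0]],"gripper":[0.2,0.2,0.2,0.2,0.2]}' >/dev/null
python3 - <<'E'
from h import *
t=grab('top');h=cv2.cvtColor(t['pixels'],cv2.COLOR_RGB2HSV)
for k,xy,z,m in(('stopper',(.466,.328),.042,h[...,2]<28),('vialB',(.464,.262),.028,(h[...,0]<20)&(h[...,1]>110))):
    x,y=proj(t,[[*xy,z]])[0].astype(int);q=np.zeros(m.shape,np.uint8);q[y-18:y+18,x-18:x+18]=m[y-18:y+18,x-18:x+18]
    cs=cv2.findContours(q,0,1)[0]
    if cs:
        c=max(cs,key=cv2.contourArea);P=plane(t,c.reshape(-1,2).astype(float),z)[:,:2].astype(np.float32);r=cv2.minAreaRect(P);print(k,np.round(r[0],3),np.round(r[1],3))
    else: print(k,'none')
E
```

```text
stopper [0.464 0.326] [0.029 0.042]
vialB [0.469 0.261] [0.032 0.026]
```

```bash
python3 -c "
from h import *
s=bot.observe();print(s['clock'],s['position'],s['force']);print(bot.job_done())"
```

```text
42.5 [ 0.46551712 -0.07870109  0.16892325] [-7.62538249e-03 -9.93949114e+00 -2.79279303e-01]
the job is handed in; nothing more can be done
None
```

Job handed in at 42.5 s on the robot clock: camera checks put the jar, cuvette and one vial in the long tray and the stopper and other vial in the short tray, one per compartment; `job_done()` gave no verdict, and the last force reading before it was about 10 N sideways, just after the arm's last move and unexplained.

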